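Load the pad feeder and spot-check the row

ROBOT

A 6-joint arm with a two-finger parallel gripper is mounted at the origin on the work surface. World frame = base frame: x ahead of the robot, y to its left, z up, the work surface at z = 0. Lengths are in m, angles in rad, forces in N, time in s.
With the tool pointing down it reaches from about 0.35 to 0.85 m from the base axis. Payload 8.1 kg.
Tool frame: the origin (TCP) lies at the very end of the fingers, on their centre line; the grasp point (between the pads) lies 19 mm behind it; z points along the fingers, y is the line along which they close (so a half turn about z gives the same grasp; the last joint's range is limited). The gripper opens to 93 mm and grips with 3 to 60 N. Pads are 15 mm wide; open, the fingers measure 128 mm over their backs; the gripper's body (75 mm by 188 mm) begins 65 mm behind the grasp point.
Start: joints at [1.159, 0.13, 1.488, -0, 1.523, -0.085], TCP at [0.193, 0.568, 0.219] pointing down, gripper open.
Joint ranges: [-2.96, 2.96], [-0.89, 2.26], [0.02, 2.5], [-1.34, 4.48], [0, 2.73], [-2.66, 2.66]. Speed limits (rad/s): [2.39, 2.39, 2.79, 3.14, 3.14, 3.14].

INTERFACE

Orientations are given as a rotation vector (axis times angle).
In Python, from plant import read_state, eyes, workorder gives the robot as it stands. The module is installed in compiled form; this text tells all that it offers.
- The arm moves only by the tool play_rows, never from a script. Its argument "targets" is one flat list of numbers, 4 for each row, row after row: the shift along the tool's x, y, z in cm, then the turn about the tool's z in degrees. In form: [dx, dy, dz, roll, dx, dy, dz, roll, ...]. A call has 1 to 8 rows; each row is the pose to reach, as a shift and turn from the pose commanded when the call began, along the tool's axes at that moment; what a row does not reach only later rows make up. A row lasts 1/12 s, in which the tool goes at most 41.7 mm and 7.16 degrees, less where a joint would pass 70% of its speed; a pose out of reach is approached as far as the arm can. A call with a gripper value outside its range is refused whole. "grip" is the finger opening in cm, from 0 to 9.3, set as the call begins (left out, the last holds). The fingers move at their own pace and stop on an object; "grip_force" is the grip in N (left out, the last holds). Time passes only in rows, so rows that repeat a pose let the fingers close. It gives the time, the measured TCP pose, the force, the opening and the grip force at its end, in the units of the state.
- read_state(): the state, without advancing time (a new reading comes with each control period).
- eyes.read_camera(name): name is "side" or "top" or "wrist"; returns a dict with "image" (400x640x3 uint8, red, green, blue), "vfov" (degrees; the focal length in pixels is half the picture's height over the tangent of half this angle, whatever the lens; pixels are square), "cx", "cy" (the principal point, pixels), "cam_to_world" (4x4, takes a point from camera to world coordinates); the wrist camera has in their place "T_tool_cam" (4x4, takes a point from camera to tool coordinates, whose origin is the TCP and whose axes are the flange's). Camera axes: x right, y up, looking along -z (the intrinsics and any distortion apply to the point x, -y, -z); pixel columns grow to the right and rows downward; lengths in m; the calibration is good to about 2 mm. A picture is of the moment at which its call begins: read the wrist's pose just before it. There is no depth.
- workorder.close_job(): hands the job in; it is judged then, once.
The state is a dict: "t": time; "q": joint angles; "dq": joint speeds; "joint_torque": joint torques, N m; "tool_pos": TCP position; "orientation": TCP orientation; "force": force on the tool from outside, world axes, zero at the start; "wrist_torque": the same for the moment, N m; "opening": finger opening in m; "gripper_force": force on a finger pad.
Only numpy, scipy, OpenCV 4.12 (cv2) and the standard library are available. Lean on these libraries where they do the work, as an engineer would, in place of code of your own. Each camera call takes 0.05 s, during which the arm holds its last target. There are 200 camera calls.

TASK

Load every friction pad lying on the bench into the feed chute: lay each one in the open bay at the top, long side across the lane and marked face up, and push it down until it rests against the escapement stop or the pad ahead, so that the row is closed up with no gaps. Then take the hand probe and touch its tip to the mark on the master block, next to the mark on the pad at the stop, then to the mark on the uppermost pad of the row, and finally to the master block's mark once more to confirm the zero. Hang the probe back upright in its fork, leave the row closed up, and do not knock over the spray can.

Things in the scene. Friction and masses are not known exactly. Their poses are not given: they have to be found in the camera images.
- lane: Sloped steel lane of the feed chute, fixed. Origin: on its floor, mid-width, at the uphill face of the escapement stop (dark cross block, 26 mm high, at the low end), 34 mm above the bench. x points UPHILL along the floor (15 degrees to level), y across, z square to the floor. Straight lane x = 0 to 200 mm, 76 mm wide, walls 34 mm high. A gearbox 60 mm high stands just beyond the stop.
- lane_lips (a point): Upper end of the two lips (x = 0 to 195 mm of the lane), top level, mid-width. Each overhangs 10 mm inwards from a side wall, underside 30 and top 34 mm above the floor. The slot between them is 56 mm wide: fingers and probe pass, a pad lying flat does not. Axes as the lane's.
- lane_bay (a point): Middle of the open loading bay, on the floor 275 mm uphill of the stop; axes as the lane's. Bay: x = 240 to 345 mm of the lane, 92 mm wide, walls 16 mm high, no lips; floor ends open at 345 mm. Funnel walls at 200 to 240 mm narrow it to the lane. Pads do not slide on this slope by themselves: each stays until pushed from behind, with about 1 to 3 N per pad in the row.
- fork_seat (a point): Where the probe hangs: mid-fork, level with the prongs' top (90 mm above the bench), fixed. Grey stand, foot 100 x 100 mm, with two level steel prongs 24 mm wide, 74 mm long, 40 mm apart, along the point's x (34 mm to -x, 39 mm to +x of this point); open at the -x end, at the +x end an upright plate as high as the prongs.
- probe: Hand probe hanging upright in the fork by its flange, 0.22 kg. Origin: centre of the flange's underside (rests on the prongs), z up its axis. Flange 62 mm across, 7 mm thick; above it a black square grip 30 x 30 mm (faces square to x and y), 7 to 52 mm above the origin; below, a shank 16 mm across for 40 mm, then a stylus 8 mm across with a round tip.
- probe_tip (a point): The very end of the probe's stylus, on its axis, 65 mm below the probe's origin.
- master_mark (a point): The mark on the master block: a dark 14 mm dot at the centre of the top of a steel disc (50 mm across) on a grey 80 x 80 mm block; the point is 42 mm above the bench. Fixed.
- can: White spray can, 56 mm across, 120 mm high, standing; origin at the centre of its foot. A bystander that must stay standing.
- pad1: A friction pad, a block 48 x 68 x 24 mm (x, y, z) of brown-black lining on a steel back, 0.27 kg; origin at the centre of its underside. Two to four alike pads are there at a start (None: absent, or at the moment held). In the chute its 48 mm side lies along the lane, its marked face up; either end first.
- pad1_mark (a point): The test mark of pad1: a bright steel dot 14 mm across in the middle of its top face, 24 mm above its origin.
- pad2: A friction pad, a block 48 x 68 x 24 mm (x, y, z) of brown-black lining on a steel back, 0.27 kg; origin at the centre of its underside. Two to four alike pads are there at a start (None: absent, or at the moment held). In the chute its 48 mm side lies along the lane, its marked face up; either end first.
- pad2_mark (a point): The test mark of pad2: a bright steel dot 14 mm across in the middle of its top face, 24 mm above its origin.
- pad3: A friction pad, a block 48 x 68 x 24 mm (x, y, z) of brown-black lining on a steel back, 0.27 kg; origin at the centre of its underside. Two to four alike pads are there at a start (None: absent, or at the moment held). In the chute its 48 mm side lies along the lane, its marked face up; either end first.
- pad3_mark (a point): The test mark of pad3: a bright steel dot 14 mm across in the middle of its top face, 24 mm above its origin.
- pad4: A friction pad, a block 48 x 68 x 24 mm (x, y, z) of brown-black lining on a steel back, 0.27 kg; origin at the centre of its underside. Two to four alike pads are there at a start (None: absent, or at the moment held). In the chute its 48 mm side lies along the lane, its marked face up; either end first.
- pad4_mark (a point): The test mark of pad4: a bright steel dot 14 mm across in the middle of its top face, 24 mm above its origin.
There are look-alikes about, which are no part of the job. Leave any blue, orange or red look-alike of the probe alone.

How it is judged:
On the way, in this order (a step that is already met when the one before it is completed fails the run):
1. all pads lie in the chute in one closed row from the stop, let go (x of each of pad1, pad2, pad3, pad4 in the frame of lane below 0.176 m and y of pad1 in the frame of lane between -0.01 and 0.01 m and y of pad2 in the frame of lane between -0.01 and 0.01 m and y of pad3 in the frame of lane between -0.01 and 0.01 m and y of pad4 in the frame of lane between -0.01 and 0.01 m and z of pad1 in the frame of lane between -0.006 and 0.006 m and z of pad2 in the frame of lane between -0.006 and 0.006 m and z of pad3 in the frame of lane between -0.006 and 0.006 m and z of pad4 in the frame of lane between -0.006 and 0.006 m and angle between the x axis of each of pad1, pad2, pad3, pad4 and the x axis of lane, either way round below 0.2 rad and (x of pad1 in the frame of lane between 0.016 and 0.032 m or x of pad2 in the frame of lane between 0.016 and 0.032 m or x of pad3 in the frame of lane between 0.016 and 0.032 m or x of pad4 in the frame of lane between 0.016 and 0.032 m) and (x of pad1 in the frame of lane between 0.064 and 0.08 m or x of pad2 in the frame of lane between 0.064 and 0.08 m or x of pad3 in the frame of lane between 0.064 and 0.08 m or x of pad4 in the frame of lane between 0.064 and 0.08 m) and (x of each of pad1, pad2, pad3, pad4 in the frame of lane below 0.08 m or x of pad1 in the frame of lane between 0.112 and 0.128 m or x of pad2 in the frame of lane between 0.112 and 0.128 m or x of pad3 in the frame of lane between 0.112 and 0.128 m or x of pad4 in the frame of lane between 0.112 and 0.128 m) and contact force between the fingers and pad1 below 0.1 N and contact force between the fingers and pad2 below 0.1 N and contact force between the fingers and pad3 below 0.1 N and contact force between the fingers and pad4 below 0.1 N), for 0.2 s.
2. the probe tip touches the mark on the master block (distance between probe_tip and master_mark below 0.012 m and contact force between probe and master above 0.3 N), for 0.1 s.
3. the probe tip touches the mark on the pad at the stop (((x of pad1 in the frame of lane below 0.036 m and distance between probe_tip and pad1_mark below 0.012 m and contact force between probe and pad1 above 0.3 N) or (x of pad2 in the frame of lane below 0.036 m and distance between probe_tip and pad2_mark below 0.012 m and contact force between probe and pad2 above 0.3 N) or (x of pad3 in the frame of lane below 0.036 m and distance between probe_tip and pad3_mark below 0.012 m and contact force between probe and pad3 above 0.3 N) or (x of pad4 in the frame of lane below 0.036 m and distance between probe_tip and pad4_mark below 0.012 m and contact force between probe and pad4 above 0.3 N))), for 0.1 s.
4. the probe tip touches the mark on the uppermost pad of the row (((distance between probe_tip and pad1_mark below 0.012 m and contact force between probe and pad1 above 0.3 N) or (distance between probe_tip and pad2_mark below 0.012 m and contact force between probe and pad2 above 0.3 N) or (distance between probe_tip and pad3_mark below 0.012 m and contact force between probe and pad3 above 0.3 N) or (distance between probe_tip and pad4_mark below 0.012 m and contact force between probe and pad4 above 0.3 N)) and ((x of probe_tip in the frame of lane above 0.048 m and x of each of pad1, pad2, pad3, pad4 in the frame of lane below 0.094 m) or (x of probe_tip in the frame of lane above 0.096 m and x of each of pad1, pad2, pad3, pad4 in the frame of lane below 0.142 m) or (x of probe_tip in the frame of lane above 0.144 m and x of each of pad1, pad2, pad3, pad4 in the frame of lane below 0.19 m))), for 0.1 s.
5. the probe tip touches the mark on the master block again (all of step 2), for 0.1 s.
At the end, for the whole second after the job is handed in: Each pad present lies flat in the lane within 8 mm of its place in a gapless row from the stop, square within 0.2 rad; the probe hangs on the prongs within 18 mm of the seat (5 mm in height), upright within 0.12 rad, at rest; the can stands (x of each of pad1, pad2, pad3, pad4 in the frame of lane below 0.176 m and y of pad1 in the frame of lane between -0.01 and 0.01 m and y of pad2 in the frame of lane between -0.01 and 0.01 m and y of pad3 in the frame of lane between -0.01 and 0.01 m and y of pad4 in the frame of lane between -0.01 and 0.01 m and z of pad1 in the frame of lane between -0.006 and 0.006 m and z of pad2 in the frame of lane between -0.006 and 0.006 m and z of pad3 in the frame of lane between -0.006 and 0.006 m and z of pad4 in the frame of lane between -0.006 and 0.006 m and angle between the x axis of each of pad1, pad2, pad3, pad4 and the x axis of lane, either way round below 0.2 rad and (x of pad1 in the frame of lane between 0.016 and 0.032 m or x of pad2 in the frame of lane between 0.016 and 0.032 m or x of pad3 in the frame of lane between 0.016 and 0.032 m or x of pad4 in the frame of lane between 0.016 and 0.032 m) and (x of pad1 in the frame of lane between 0.064 and 0.08 m or x of pad2 in the frame of lane between 0.064 and 0.08 m or x of pad3 in the frame of lane between 0.064 and 0.08 m or x of pad4 in the frame of lane between 0.064 and 0.08 m) and (x of each of pad1, pad2, pad3, pad4 in the frame of lane below 0.08 m or x of pad1 in the frame of lane between 0.112 and 0.128 m or x of pad2 in the frame of lane between 0.112 and 0.128 m or x of pad3 in the frame of lane between 0.112 and 0.128 m or x of pad4 in the frame of lane between 0.112 and 0.128 m) and horizontal distance between probe and fork_seat below 0.018 m and z of probe in the frame of fork_seat between -0.005 and 0.005 m and angle between probe's own z axis and vertical below 0.12 rad and linear speed of each of probe, pad1, pad2, pad3, pad4 below 0.02 m/s and angle between can's own z axis and vertical below 0.3 rad); the robot touches nothing.
It fails at once if the spray can is knocked over (angle between can's own z axis and vertical above 0.7 rad).
Of pad1, pad2, pad3, pad4 only 2 to 4 are there at a start; the rules pass over those that are not, and their reading is None.
At some moment in a run one of pad1, pad2, pad3, pad4 may be knocked a few centimetres aside while the robot is not near it.
It also fails if it takes over 210 s, if anything falls off the work surface, if the arm or the gripper's body presses on something with over 40 N, if the wrist force passes 120 N, or if a joint passes its speed limit or range.

## Working session

There is one attempt and no reset: what is moved stays moved. The work goes in short steps, Python scripts to look and compute and a tool call to move; the robot and the scene stay as the last step left them, time stands still between calls to the robot, and variables do not carry over. Pictures are saved under pics/ and viewed, at most 14 in all, crops included, and the job is handed in when it is done.

Besides the shell and the picture viewer there is one more tool, called after "Request:" as a command line: name --argument value ..., lists and objects as JSON in quotes. play_rows: Moves the arm, as the interface text tells. Its arguments: {"type":"object","properties":{"targets":{"type":"array"},"grip":{"type":"number"},"grip_force":{"type":"number"}},"required":["targets"]}

```bash
mkdir -p pics
cat > h.py <<'E'
import numpy as np, cv2
from scipy.spatial.transform import Rotation as R
from plant import read_state, eyes, workorder
def cam(n):
    s=read_state(); c=eyes.read_camera(n)
    if 'cam_to_world' in c: T=np.array(c['cam_to_world'])
    else:
        W=np.eye(4); W[:3,:3]=R.from_rotvec(s['orientation']).as_matrix(); W[:3,3]=s['tool_pos']
        T=W@np.array(c['T_tool_cam'])
    return dict(im=np.array(c['image']),T=T,f=200/np.tan(np.radians(c['vfov'])/2),cx=c['cx'],cy=c['cy'],keys=[k for k in c if k!='image'],raw=c)
def ray(c,u,v):
    d=np.array([(u-c['cx'])/c['f'],-(v-c['cy'])/c['f'],-1.]); d=c['T'][:3,:3]@d
    return c['T'][:3,3],d/np.linalg.norm(d)
def onplane(c,u,v,z):
    o,d=ray(c,u,v); return o+d*(z-o[2])/d[2]
def proj(c,p):
    q=np.linalg.inv(c['T'])@np.append(p,1); return c['cx']+c['f']*q[0]/-q[2], c['cy']-c['f']*q[1]/-q[2]
def tri(rays):
    A=0;b=0
    for o,d in rays:
        P=np.eye(3)-np.outer(d,d);A=A+P;b=b+P@o
    return np.linalg.solve(A,b)
def save(c,n,crop=None,s=1):
    im=c['im'][:,:,::-1]
    if crop: im=im[crop[1]:crop[3],crop[0]:crop[2]]
    cv2.imwrite('pics/'+n,cv2.resize(im,None,fx=s,fy=s,interpolation=cv2.INTER_CUBIC))
def delta(p,yaw=None):
    "cm shift in tool axes from present TCP to world p"
    s=read_state(); M=R.from_rotvec(s['orientation']).as_matrix()
    return M.T@(np.array(p)-s['tool_pos'])*100
E
python3 - <<'E'
from h import *
s=read_state();print({k:np.round(v,3) for k,v in s.items()});print(R.from_rotvec(s['orientation']).as_matrix().round(3))
for n in('top','side','wrist'):
    c=cam(n);print(n,c['keys'],c['f'],c['cx'],c['cy'],c['T'].round(3).tolist(),{k:v for k,v in c['raw'].items() if k not in('image','cam_to_world','T_tool_cam')});save(c,n+'0.png',s=1.25)
E
```

```text
{'t': np.float64(0.0), 'q': array([ 1.159,  0.131,  1.489,  0.   ,  1.523, -0.085]), 'dq': array([-0.001, -0.003,  0.001,  0.002,  0.   ,  0.001]), 'joint_torque': array([-3.0000e-03, -5.5982e+01, -4.9178e+01,  7.6000e-02,  3.5000e-02,
       -0.0000e+00]), 'tool_pos': array([0.192, 0.568, 0.218]), 'orientation': array([-5.110e-01, -3.099e+00,  3.000e-03]), 'force': array([ 1.372, -0.953, -0.189]), 'wrist_torque': array([-0.052, -0.027, -0.005]), 'gripper_force': np.float64(0.0), 'opening': np.float64(0.093)}
[[-0.947  0.321 -0.001]
 [ 0.321  0.947 -0.002]
 [ 0.    -0.002 -1.   ]]
top ['vfov', 'cx', 'cy', 'cam_to_world'] 364.1955734788509 326.05841605166637 204.08187987419277 [[0.028, 0.991, -0.129, 0.374], [-1.0, 0.027, -0.004, 0.073], [-0.001, 0.129, 0.992, 1.289], [0.0, 0.0, 0.0, 1.0]] {'vfov': 57.54726288814461, 'cx': 326.05841605166637, 'cy': 204.08187987419277}
side ['vfov', 'cx', 'cy', 'cam_to_world'] 447.0981106766331 324.0196353120248 195.97887835844853 [[0.996, 0.052, -0.079, 0.423], [-0.094, 0.593, -0.799, -0.898], [0.005, 0.803, 0.596, 0.857], [0.0, 0.0, 0.0, 1.0]] {'vfov': 48.20071546613746, 'cx': 324.0196353120248, 'cy': 195.97887835844853}
wrist ['vfov', 'cx', 'cy', 'T_tool_cam'] 302.13673514023685 319.0350386958289 199.49035757988128 [[0.321, -0.915, -0.243, 0.126], [0.947, 0.309, 0.084, 0.592], [-0.002, -0.257, 0.966, 0.383], [0.0, 0.0, 0.0, 1.0]] {'vfov': 67.00528963725989, 'cx': 319.0350386958289, 'cy': 199.49035757988128}
```

View pics/top0.png

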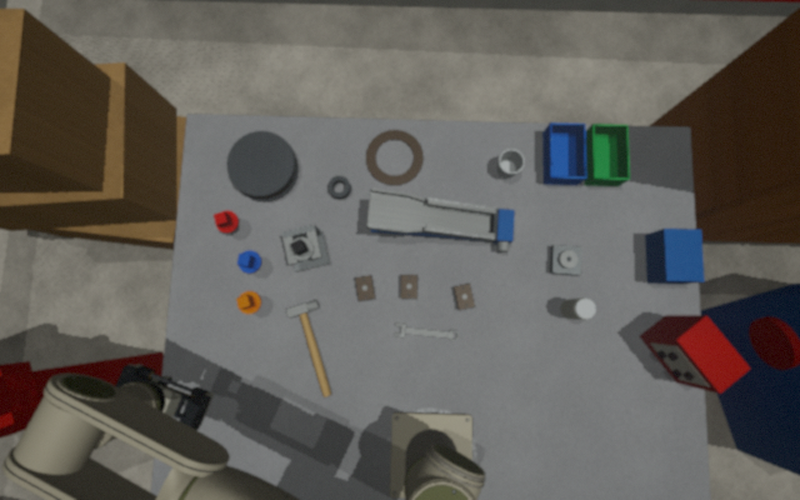

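View pics/side0.png

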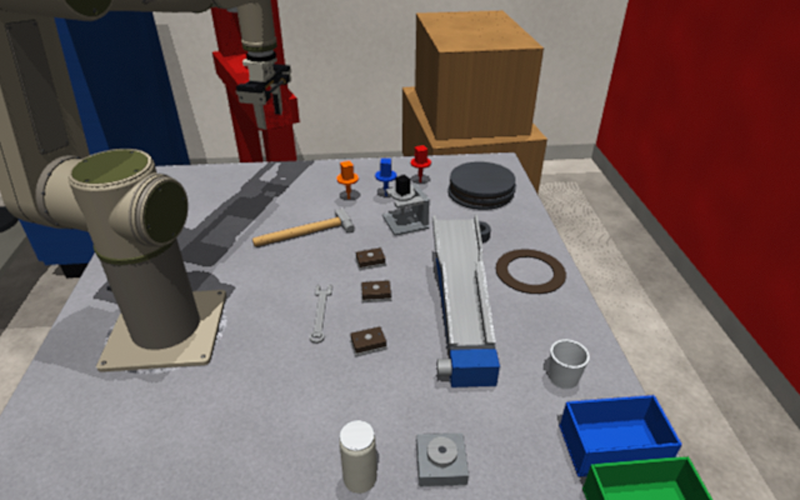

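Top view (800-px scale) shows three dark pads with bright dots at (365,288), (409,287) and (464,296), and the chute from (368,210) down to the stop beside the blue gearbox (505,225). The fork with the black probe is at (300,247), the master at (568,258) and the can at (583,308). Candidates for the probe are black in the fork (300,247), blue (249,262), orange (249,302) and red (226,222); the black one is the probe. Look-alikes for the pads are the washer (395,157) and the dark ring (339,187), neither of them rectangular.

Run:
```python
from h import *
t=cam('top');s=cam('side')
for n,c,roi in(('top',t,(270,205,400,260)),('side',s,(260,190,340,290))):
    im=c['im'];hsv=cv2.cvtColor(im,cv2.COLOR_RGB2HSV)
    m=np.zeros(im.shape[:2],np.uint8);x0,y0,x1,y1=roi
    sub=im[y0:y1,x0:x1].astype(int)
    m[y0:y1,x0:x1]=((sub.max(2)<100)&(sub[...,0]>=sub[...,2]+4))*255
    m=cv2.morphologyEx(m,cv2.MORPH_CLOSE,np.ones((5,5)))
    for k in cv2.findContours(m,0,2)[0]:
        if cv2.contourArea(k)<80: continue
        r=cv2.minAreaRect(k);mask=np.zeros_like(m);cv2.drawContours(mask,[k],-1,255,-1)
        g=cv2.cvtColor(im,cv2.COLOR_RGB2GRAY).astype(float)*(cv2.erode(mask,np.ones((5,5)))>0)
        ys,xs=np.where(g>g.max()*0.8);w=g[ys,xs]
        u,v=np.average(xs,weights=w),np.average(ys,weights=w)
        print(n,cv2.contourArea(k),np.round(r[0],1),np.round(r[1],1),round(r[2],1),'dot',round(u,1),round(v,1),onplane(c,u,v,.024).round(4))
save(t,'t1.png',(270,130,470,250),4); save(t,'t2.png',(170,140,290,240),5); save(s,'s1.png',(290,130,430,320),3)
```

```text
top 150.5 [370.5 236.9] [18.8 13.5] 78.7 dot 368.9 233.9 [ 0.4387 -0.072   0.024 ]
top 226.5 [326.5 229. ] [18. 13.] 90.0 dot 326.9 228.5 [0.4531 0.074  0.024 ]
top 233.5 [291.5 230.1] [19.2 13.9] 82.9 dot 291.5 230.0 [0.4447 0.1965 0.024 ]
side 388.0 [294.3 271.4] [16.8 26.3] 76.6 dot 294.2 268.9 [ 0.4275 -0.0853  0.024 ]
side 291.0 [300.5 232. ] [14. 23.] 90.0 dot 300.3 229.1 [0.4513 0.069  0.024 ]
side 239.0 [296.  205.6] [12.8 21.8] 79.4 dot 295.5 203.3 [0.4429 0.1907 0.024 ]
```

View pics/t1.png

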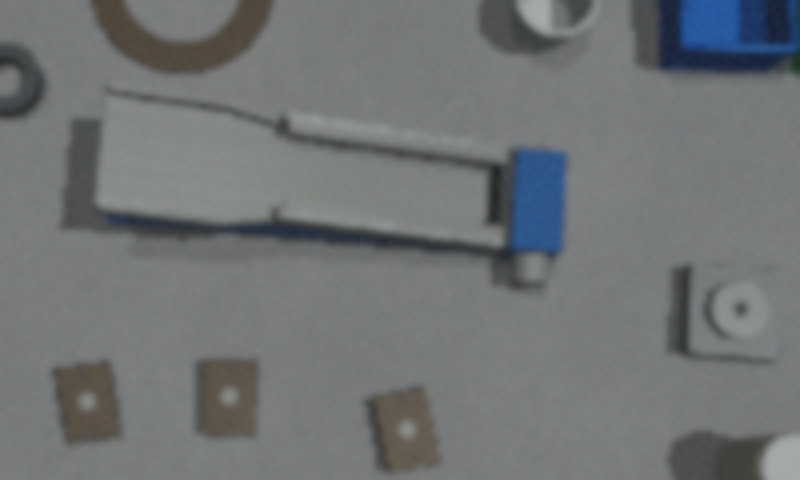

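View pics/t2.png

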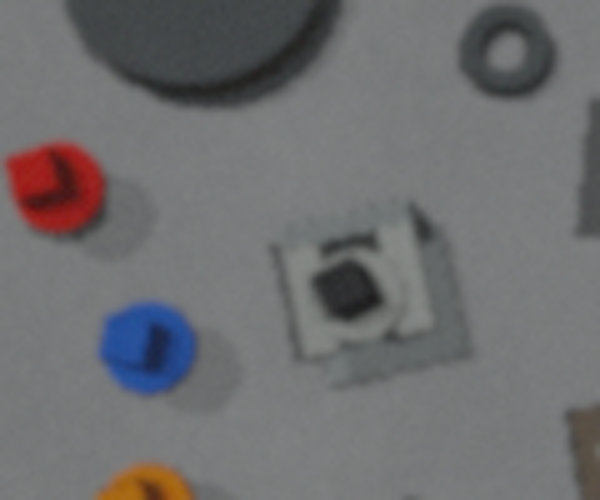

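View pics/s1.png

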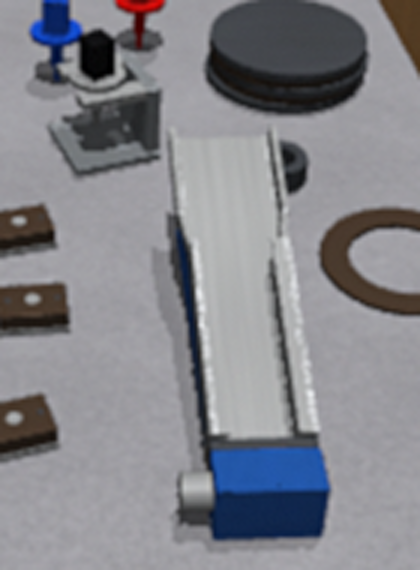

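Request:
play_rows --targets '[-22.4, -18.2, -6, 0, -22.4, -18.2, -6, 0, -22.4, -18.2, -6, 0, -22.4, -18.2, -6, 0, -22.4, -18.2, -6, 0, -22.4, -18.2, -6, 0, -22.4, -18.2, -6, 0, -22.4, -18.2, -6, 0]'

```text
t: 0.92
tool_pos: [0.3499, 0.3196, 0.2807]
orientation: [0.518, 3.095, 0.0]
force: [-0.5, 0.3, 0.7]
opening: 0.0929
gripper_force: 0.0
```

Request:
play_rows --targets '[-22.4, -18.2, 0, 0, -22.4, -18.2, 0, 0, -22.4, -18.2, 0, 0, -22.4, -18.2, 0, 0, -22.4, -18.2, 0, 0, -22.4, -18.2, 0, 0, -22.4, -18.2, 0, 0, -22.4, -18.2, 0, 0]'

```text
t: 1.58
tool_pos: [0.5023, 0.0744, 0.278]
orientation: [0.519, 3.098, -0.004]
force: [0.5, 0.2, -0.2]
opening: 0.0931
gripper_force: 0.0
```

Request:
play_rows --targets '[0, 0, 0, -18.7, 0, 0, 0, -18.7, 0, 0, 0, -18.7, 0, 0, 0, -18.7]'

```text
t: 1.92
tool_pos: [0.4999, 0.0801, 0.2784]
orientation: [0.005, -3.141, -0.0]
force: [-0.0, 0.8, -0.1]
opening: 0.093
gripper_force: 0.0
```

Run:
```python
from h import *
s=read_state();print(s['t'],s['tool_pos'].round(4),R.from_rotvec(s['orientation']).as_matrix().round(3).tolist())
c=cam('wrist');save(c,'w1.png',s=1.25);np.save('w1.npy',c['im'])
```

```text
1.9167 [0.4999 0.0801 0.2784] [[-1.0, -0.003, -0.0], [-0.003, 1.0, 0.0], [0.0, 0.0, -1.0]]
```

View pics/w1.png

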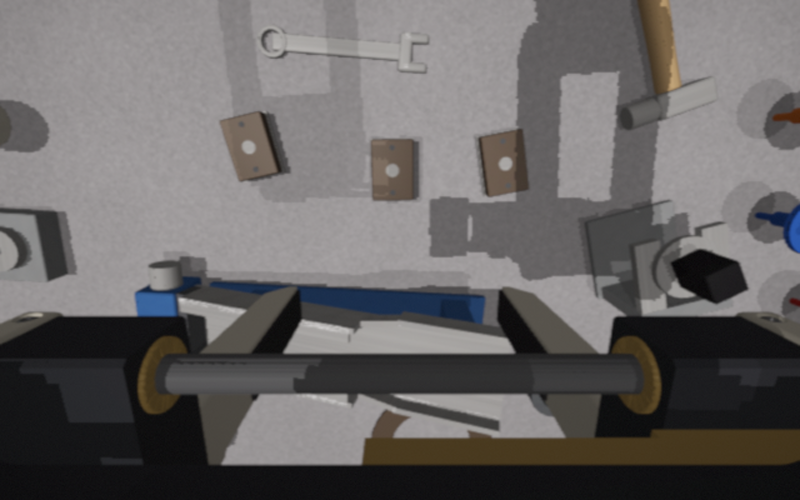

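```bash
cat >> h.py <<'E'
def pads(c,roi,zt=.024):
    x0,y0,x1,y1=roi; im=c['im']; out=[]
    sub=im.astype(int); m=np.zeros(im.shape[:2],np.uint8)
    mm=(sub[...,0]-sub[...,2]>12)&(sub[...,0]<190)
    m[y0:y1,x0:x1]=mm[y0:y1,x0:x1]*255
    m=cv2.morphologyEx(m,cv2.MORPH_OPEN,np.ones((3,3)))
    m=cv2.morphologyEx(m,cv2.MORPH_CLOSE,np.ones((13,13)))
    for k in cv2.findContours(m,0,2)[0]:
        a=cv2.contourArea(k)
        if a<300: continue
        mask=np.zeros_like(m);cv2.drawContours(mask,[cv2.convexHull(k)],-1,255,-1);mask=cv2.erode(mask,np.ones((9,9)))
        g=cv2.cvtColor(im,cv2.COLOR_RGB2GRAY).astype(float); sat=sub[...,0]-sub[...,2]
        bg=np.median(g[mask>0]); d=((mask>0)&(g>bg+30)).astype(np.uint8)
        n,l,st,ce=cv2.connectedComponentsWithStats(d)
        if n<2: continue
        u,v=ce[1+np.argmax(st[1:,4])]
        h=k[:,0,:]; hw=np.array([onplane(c,*p,zt)[:2] for p in h],np.float32)
        r=cv2.minAreaRect(hw*1000); b=cv2.boxPoints(r); e=[b[1]-b[0],b[2]-b[1]]; L=max(e,key=np.linalg.norm)
        out.append((u,v,onplane(c,u,v,zt),(np.degrees(np.arctan2(L[1],L[0]))+90)%180-90,r[1]))
    return out
E
python3 - <<'E'
from h import *
c=cam('wrist')
for o in pads(c,(160,75,440,170)):print(np.round(o[:2],1),o[2].round(4),round(o[3],1),np.round(o[4]))
E
```

```text
[313.  135.9] [0.4514 0.0728 0.024 ] 1.8 [64. 45.]
[403.8 130.1] [0.4439 0.196  0.024 ] 11.4 [65. 45.]
[198.4 117.9] [ 0.4275 -0.081   0.024 ] 12.8 [65. 46.]
```

Wrist view: pad dots at (198,118), (313,136) and (404,130) native px, the chute half hidden by the fingers, and the black probe in the fork at right. I'll move forward to see the chute.

Request:
play_rows --targets '[-13, -1, -2, 0, -13, -1, -2, 0, -13, -1, -2, 0, -13, -1, -2, 0, -13, -1, -2, 0, -13, -1, -2, 0]'

```text
t: 2.52
tool_pos: [0.6297, 0.07, 0.2979]
orientation: [-0.003, -3.14, -0.0]
force: [0.5, -0.1, 1.1]
opening: 0.0927
gripper_force: 0.0
```

Run:
```python
from h import *
s=read_state();print(s['tool_pos'].round(4))
c=cam('wrist');save(c,'w2.png',s=1.25)
np.savez('w2.npz',T=c['T'],im=c['im'])
```

```text
[0.6297 0.07   0.2979]
```

View pics/w2.png

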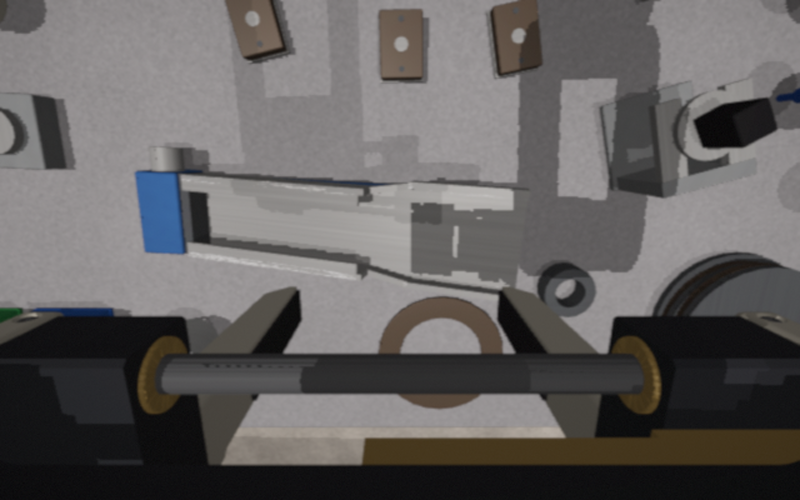

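The chute spans native (165,150) to (415,225), with the stop's uphill foot near (167,175). One close crop should give accurate corners.

Run:
```python
from h import *
im=np.load('w2.npz')['im'];c=dict(im=im)
a=cv2.resize(im[128:238,100:265][:,:,::-1],None,fx=4,fy=4,interpolation=cv2.INTER_CUBIC)[:290]
a=cv2.resize(im[132:212,100:260][:,:,::-1],None,fx=3.6,fy=3.6,interpolation=cv2.INTER_CUBIC)
b=cv2.resize(im[135:238,270:430][:,:,::-1],None,fx=3,fy=3,interpolation=cv2.INTER_CUBIC)
a=cv2.resize(im[135:225,100:260][:,:,::-1],None,fx=3,fy=3,interpolation=cv2.INTER_CUBIC)
o=np.zeros((590,480,3),np.uint8);o[:270]=a;o[280:589]=b
cv2.imwrite('pics/w2z.png',o)
```

```text
(no output)
```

View pics/w2z.png

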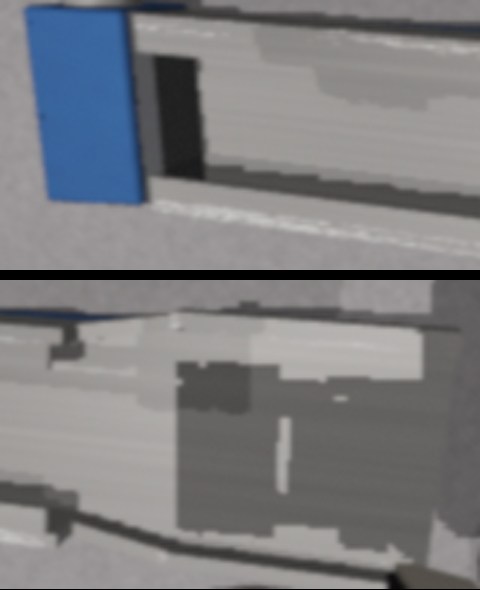

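```bash
cat >> h.py <<'E'
def laneT(p):
    a=np.radians(15); x=np.array([np.cos(p[2])*np.cos(a),np.sin(p[2])*np.cos(a),np.sin(a)])
    y=np.array([-np.sin(p[2]),np.cos(p[2]),0]); T=np.eye(4); T[:3,:3]=np.c_[x,y,np.cross(x,y)]; T[:3,3]=[p[0],p[1],.034]; return T
E
python3 - <<'E'
from h import *
from scipy.optimize import least_squares
c=cam('wrist');d=np.load('w2.npz');c['T']=d['T']
P=[((0,0,0),167.5,None),((0,0,26),153.3,None),((0,28,32),166.7,154.3),((0,-28,32),168.3,195),((195,28,34),286.7,164),((195,-28,34),285,211),((345,46,16),423,151),((345,-46,16),402,233),((195,-38,34),290,223)]
def f(p,v=0):
    T=laneT(p);r=[]
    for i,(q,u,w) in enumerate(P):
        a,b=proj(c,(T@np.append(np.array(q)/1e3,1))[:3])
        if i not in(2,3): r.append(a-u)
        if w: r.append(b-w)
        if v: print(q,round(a-u,1),w and round(b-w,1))
    return r
s=least_squares(f,[.6,-.05,np.radians(93)],loss='soft_l1');print(s.x,np.degrees(s.x[2]));f(s.x,1)
T=laneT(s.x);np.save('lane.npy',T)
for q in(0,.02,.07,.12,.195,.275,.3,.345):print(q,(T@[q,0,0,1])[:3].round(4))
# probe & fork & master
E
```

```text
[ 0.63174133 -0.14764724  1.54636274] 88.60005851651376
(0, 0, 0) -0.5 None
(0, 0, 26) -0.3 None
(0, 28, 32) -19.7 0.3
(0, -28, 32) -16.3 1.0
(195, 28, 34) -0.9 -0.5
(195, -28, 34) 1.0 -0.9
(345, 46, 16) 0.5 1.7
(345, -46, 16) 12.6 0.4
(195, -38, 34) -3.9 -4.9
0 [ 0.6317 -0.1476  0.034 ]
0.02 [ 0.6322 -0.1283  0.0392]
0.07 [ 0.6334 -0.0801  0.0521]
0.12 [ 0.6346 -0.0318  0.0651]
0.195 [0.6363 0.0407 0.0845]
0.275 [0.6382 0.1179 0.1052]
0.3 [0.6388 0.142  0.1116]
0.345 [0.6399 0.1855 0.1233]
```

Request:
play_rows --targets '[17.8, 0.3, 0, -1.8, 17.8, 0.3, 0, -1.8, 17.8, 0.3, 0, -1.8, 17.8, 0.3, 0, -1.8, 17.8, 0.3, 0, -1.8, 17.8, 0.3, 8, -1.8, 17.8, 0.3, 12, -1.8, 17.8, 0.3, 12, -1.8]'

```text
t: 3.28
tool_pos: [0.451, 0.0731, 0.1783]
orientation: [-0.049, 3.137, 0.0]
force: [0.3, -0.7, -0.4]
opening: 0.093
gripper_force: 0.0
```

Request:
play_rows --targets '[0, 0, 4, 0, 0, 0, 8, 0, 0, 0, 12, 0, 0, 0, 15, 0, 0, 0, 16.5, 0, 0, 0, 17.2, 0, 0, 0, 17.2, 0]'

```text
t: 3.87
tool_pos: [0.4502, 0.0728, 0.0058]
orientation: [0.049, -3.14, 0.0]
force: [-0.0, -0.0, 0.2]
opening: 0.0929
gripper_force: 0.0
```

Request:
play_rows --targets '[0, 0, 0, 0, 0, 0, 0, 0, 0, 0, 0, 0, 0, 0, 0, 0, 0, 0, 0, 0, 0, 0, 0, 0, 0, 0, 0, 0, 0, 0, 0, 0]' --grip 4 --grip_force 30

```text
t: 4.53
tool_pos: [0.4521, 0.0727, 0.0068]
orientation: [-0.049, 3.141, -0.0]
force: [-0.6, -0.4, 1.7]
opening: 0.0475
gripper_force: 29.9
```

Request:
play_rows --targets '[0, 0, -2, 0, 0, 0, -5, 0, 0, 0, -9, 0, 0, 0, -13, 0, 0, 0, -17, 0, 0, 0, -19, 0, 0, 0, -19, 0]'

```text
t: 5.12
tool_pos: [0.455, 0.0729, 0.2024]
orientation: [-0.049, 3.132, 0.0]
force: [1.2, -0.5, -3.5]
opening: 0.0476
gripper_force: 29.9
```

Run:
```python
from h import *
s=read_state();print(s['tool_pos'].round(4),s['force'].round(2),s['opening'],s['gripper_force'],R.from_rotvec(s['orientation']).as_matrix().round(3).tolist())
T=np.load('lane.npy');p=(T@[.285,0,0,1])[:3];print(p,delta(p))
```

```text
[0.455  0.0729 0.2024] [ 1.21 -0.47 -3.48] 0.047550411549503374 29.944584667682648 [[-0.999, -0.031, 0.009], [-0.031, 1.0, 0.0], [-0.009, 0.0, -1.0]]
[0.63846696 0.12755945 0.10776343] [-18.41773972   4.89485517   9.63079213]
```

Request:
play_rows --targets '[-4, 1, 0, 3.2, -8, 2, 0, 3.2, -12, 3, 0, 3.2, -16, 4, 0, 3.2, -18.8, 4.9, 0, 3.2, -18.8, 4.9, 4.2, 3.2, -18.8, 4.9, 4.2, 3.2, -18.8, 4.9, 4.2, 3.2]'

```text
t: 5.78
tool_pos: [0.6346, 0.1272, 0.1484]
orientation: [-0.039, -3.13, 0.002]
force: [-0.2, -0.7, -3.1]
opening: 0.0478
gripper_force: 29.9
```

Run:
```python
from h import *
s=read_state();print(s['tool_pos'].round(4),s['force'].round(2),s['opening'])
T=np.load('lane.npy');p=(T@[.285,0,0,1])[:3];print(p,delta(p))
t=cam('wrist');
im=t['im'].copy()
for q in((.345,.046,.016),(.345,-.046,.016),(.24,.046,.016),(.24,-.046,.016),(.195,.028,.034),(.195,-.028,.034),(0,.028,.034),(0,-.028,.034)):
    u,v=proj(t,(T@np.append(q,1))[:3]); cv2.circle(im,(int(u),int(v)),2,(255,0,0),-1)
c=cam('side');im2=c['im'].copy()
for q in((.345,.046,.016),(.345,-.046,.016),(.24,.046,.016),(.24,-.046,.016),(.195,.028,.034),(.195,-.028,.034),(0,.028,.034),(0,-.028,.034)):
    u,v=proj(c,(T@np.append(q,1))[:3]); cv2.circle(im2,(int(u),int(v)),1,(255,0,0),-1)
a=cv2.resize(im[100:300,120:440],(640,400));b=cv2.resize(im2[150:310,330:410],(200,400))
cv2.imwrite('pics/p1.png',np.hstack([a[:400],b])[:,:800,::-1] if a.shape[1]+200<=840 else a)
cv2.imwrite('pics/p1.png',cv2.resize(np.hstack([a,b]),(800,381))[:,:,::-1])
```

```text
[0.6346 0.1272 0.1484] [-0.21 -0.65 -3.11] 0.047835992901394855
[0.63846696 0.12755945 0.10776343] [-0.42830104  0.05594239  4.06202151]
```

View pics/p1.png

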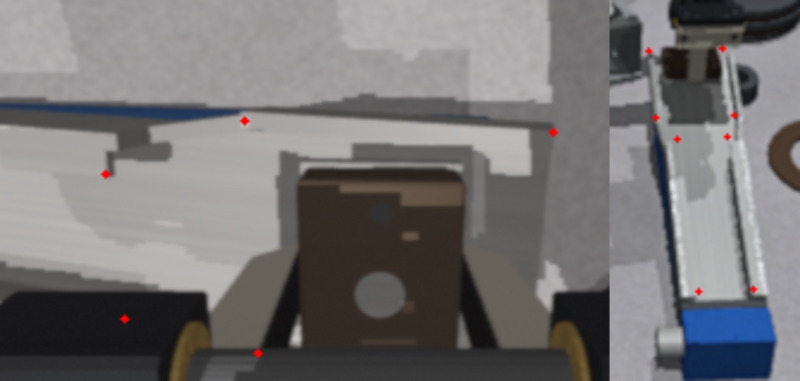

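Overlay on the wrist view matches the bay walls: the wall tip is at (552,130) and the pad is centred over the bay. Now I'll lower it.

Request:
play_rows --targets '[0, 0, 1.5, 0, 0, 0, 2.5, 0, 0, 0, 2.8, 0, 0, 0, 2.8, 0, 0, 0, 2.8, 0]'

```text
t: 6.3
tool_pos: [0.6384, 0.1275, 0.1274]
orientation: [0.039, 3.141, 0.0]
force: [-0.3, -0.3, -3.2]
opening: 0.0479
gripper_force: 29.9
```

Request:
play_rows --targets '[0, 0, 0.5, 0, 0, 0, 0.5, 0, 0, 0, 0.5, 0]'

```text
t: 6.55
tool_pos: [0.6384, 0.1275, 0.1217]
orientation: [-0.039, -3.141, 0.0]
force: [0.4, 0.0, -2.2]
opening: 0.0479
gripper_force: 29.9
```

Request:
play_rows --targets '[0, 0, 0, 0, 0, 0, 0, 0, 0, 0, 0, 0, 0, 0, 0, 0, 0, 0, 0, 0, 0, 0, 0, 0]' --grip 5.6

```text
t: 7.05
tool_pos: [0.6387, 0.1274, 0.1219]
orientation: [0.039, 3.141, -0.0]
force: [1.2, -1.8, -2.1]
opening: 0.0562
gripper_force: 0.9
```

Request:
play_rows --targets '[0, 0, -1, 0, 0, 0, -2.5, 0, 0, 0, -5, 0, 0, 0, -8, 0, 0, 0, -10, 0, 0, 0, -10, 0, 0, 0, -10, 0]'

```text
t: 7.63
tool_pos: [0.6397, 0.128, 0.2247]
orientation: [0.039, 3.137, 0.002]
force: [-0.7, 0.9, 0.7]
opening: 0.056
gripper_force: 0.0
```

Request:
play_rows --targets '[0, 0, 0, -7, 0, 0, 0, -14, 0, 0, 0, -21, 0, 0, 0, -28, 0, 0, 0, -35, 0, 0, 0, -42, 0, 0, 0, -45, 0, 0, 0, -45]' --grip 0.8

```text
t: 8.3
tool_pos: [0.6375, 0.1276, 0.2199]
orientation: [1.169, -2.913, -0.001]
force: [-0.3, -0.1, 1.2]
opening: 0.0096
gripper_force: 0.0
```

Request:
play_rows --targets '[0, 0, 0, -7, 0, 0, 0, -14, 0, 0, 0, -21, 0, 0, 0, -28, 0, 0, 0, -35, 0, 0, 0, -42, 0, 0, 0, -45, 0, 0, 0, -45]'

```text
t: 8.97
tool_pos: [0.6177, 0.1925, 0.2132]
orientation: [1.962, -2.409, 0.14]
force: [0.8, 0.2, -0.6]
opening: 0.008
gripper_force: 0.0
```

Run:
```python
from h import *
s=read_state();print(s['tool_pos'].round(4),s['force'].round(2),s['opening'],s['q'].round(2),R.from_rotvec(s['orientation']).as_matrix().round(3).tolist())
c=cam('wrist');save(c,'p2.png')
```

```text
[0.6177 0.1925 0.2132] [ 0.77  0.17 -0.61] 0.007977328082796777 [ 0.28  0.26  1.36 -0.1   1.52 -2.65] [[-0.204, -0.978, 0.033], [-0.976, 0.2, -0.09], [0.081, -0.05, -0.995]]
```

View pics/p2.png

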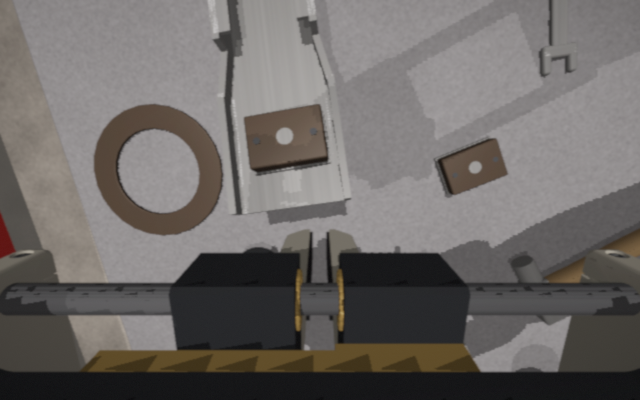

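The pad lies flat, dot up, in the bay at (285,137), roughly square. The roll hit joint 6's limit, so I'll turn the other way.

Request:
play_rows --targets '[0, 0, 0, 7, 0, 0, 0, 14, 0, 0, 0, 21, 0, 0, 0, 28, 0, 0, 0, 35, 0, 0, 0, 42, 0, 0, 0, 49, 0, 0, 0, 56]'

```text
t: 9.68
tool_pos: [0.6187, 0.1908, 0.2141]
orientation: [-0.591, 3.066, -0.145]
force: [-0.0, 0.6, -0.4]
opening: 0.0082
gripper_force: 0.0
```

Request:
play_rows --targets '[0, 0, 0, 7, 0, 0, 0, 14, 0, 0, 0, 21, 0, 0, 0, 28, 0, 0, 0, 35, 0, 0, 0, 42, 0, 0, 0, 49, 0, 0, 0, 56]'

```text
t: 10.35
tool_pos: [0.6187, 0.1908, 0.2141]
orientation: [0.906, 2.946, -0.115]
force: [0.6, 0.3, -0.4]
opening: 0.0083
gripper_force: 0.0
```

Request:
play_rows --targets '[0, 0, 0, 7, 0, 0, 0, 14, 0, 0, 0, 21, 0, 0, 0, 28, 0, 0, 0, 35, 0, 0, 0, 42, 0, 0, 0, 48, 0, 0, 0, 48]'

```text
t: 11.02
tool_pos: [0.6188, 0.1909, 0.2141]
orientation: [2.008, 2.306, -0.069]
force: [0.4, 0.5, 0.1]
opening: 0.0081
gripper_force: 0.0
```

```bash
cat >> h.py <<'E'
def st():
    s=read_state();M=R.from_rotvec(s['orientation']).as_matrix()
    print('t',round(float(s['t']),2),s['tool_pos'].round(4),'F',s['force'].round(2),'open',round(float(s['opening']),4),'q',s['q'].round(2),'yawY',round(float(np.degrees(np.arctan2(M[1,1],M[0,1]))),1),'zdown',M[2,2].round(4))
E
python3 - <<'E'
from h import *
st();T=np.load('lane.npy');c=cam('wrist')
for x in(.285,.335,.345,.2,.16):
  p=(T@[x,0,0,1])[:3];print(x,p.round(4),delta(p).round(2),np.round(proj(c,p)))
E
```

```text
t 11.02 [0.6188 0.1909 0.2141] F [0.44 0.54 0.12] open 0.0081 q [ 0.27  0.26  1.36 -0.09  1.52  0.14] yawY 7.9 zdown -0.9955
0.285 [0.6385 0.1276 0.1078] [-5.54  0.82 11.22] [327. 251.]
0.335 [0.6396 0.1758 0.1207] [-0.92  1.66  9.51] [337. 212.]
0.345 [0.6399 0.1855 0.1233] [0.01 1.83 9.16] [339. 203.]
0.2 [0.6365 0.0455 0.0858] [-13.4   -0.62  14.12] [314. 303.]
0.16 [0.6355 0.0069 0.0754] [-17.09  -1.29  15.49] [309. 323.]
```

The tool keeps a 5° tilt from the clipped pose. I'll undo it by touching the opposite j6 limit in mirror image, up here in free space.

Request:
play_rows --targets '[0, 0, 0, 7, 0, 0, 0, 14, 0, 0, 0, 21, 0, 0, 0, 28, 0, 0, 0, 35, 0, 0, 0, 42, 0, 0, 0, 49, 0, 0, 0, 56]'

```text
t: 11.73
tool_pos: [0.6188, 0.1911, 0.2143]
orientation: [2.843, 1.095, -0.001]
force: [0.3, 0.6, 0.5]
opening: 0.008
gripper_force: 0.0
```

Request:
play_rows --targets '[0, 0, 0, 7, 0, 0, 0, 14, 0, 0, 0, 21, 0, 0, 0, 28, 0, 0, 0, 35, 0, 0, 0, 42, 0, 0, 0, 49, 0, 0, 0, 56]'

```text
t: 12.4
tool_pos: [0.6188, 0.1911, 0.2143]
orientation: [3.035, -0.369, 0.067]
force: [-0.2, -0.9, 0.9]
opening: 0.0077
gripper_force: 0.0
```

Request:
play_rows --targets '[0, 0, 0, 7, 0, 0, 0, 14, 0, 0, 0, 21, 0, 0, 0, 28, 0, 0, 0, 31, 0, 0, 0, 31]'

```text
t: 12.9
tool_pos: [0.6188, 0.1911, 0.2144]
orientation: [2.84, -1.168, 0.1]
force: [-0.8, -0.0, -0.5]
opening: 0.0079
gripper_force: 0.0
```

Request:
play_rows --targets '[0, 0, 0, 7, 0, 0, 0, 7, 0, 0, 0, 7]'

```text
t: 13.15
tool_pos: [0.6249, 0.1672, 0.2164]
orientation: [2.815, -1.286, 0.08]
force: [-0.2, 1.1, -0.5]
opening: 0.0081
gripper_force: 0.0
```

Run:
```python
from h import *
st();print(R.from_rotvec(read_state()['orientation']).as_matrix().round(3)[:,2])
```

```text
t 13.15 [0.6249 0.1672 0.2164] F [-0.19  1.15 -0.49] open 0.0081 q [ 0.22  0.25  1.36 -0.07  1.52  2.65] yawY -139.2 zdown -0.9976
[ 0.028 -0.063 -0.998]
```

Works as predicted; continue.

Request:
play_rows --targets '[0, 0, 0, 7, 0, 0, 0, 7, 0, 0, 0, 7]'

```text
t: 13.4
tool_pos: [0.6297, 0.1379, 0.2175]
orientation: [2.796, -1.396, 0.054]
force: [-0.4, 1.6, -0.6]
opening: 0.0081
gripper_force: 0.0
```

Request:
play_rows --targets '[0, 0, 0, 5, 0, 0, 0, 5, 0, 0, 0, 5]'

```text
t: 13.65
tool_pos: [0.6318, 0.118, 0.2176]
orientation: [-2.772, 1.469, -0.034]
force: [0.1, 0.6, -0.0]
opening: 0.0081
gripper_force: 0.0
```

Run:
```python
from h import *
st();print(R.from_rotvec(read_state()['orientation']).as_matrix().round(3)[:,2])
```

```text
t 13.65 [0.6318 0.118  0.2176] F [ 0.05  0.61 -0.02] open 0.0081 q [ 0.11  0.23  1.38 -0.01  1.51  2.66] yawY -145.8 zdown -0.9998
[ 0.021 -0.006 -1.   ]
```

Request:
play_rows --targets '[0, 0, 0, -7, 0, 0, 0, -14, 0, 0, 0, -21, 0, 0, 0, -28, 0, 0, 0, -35, 0, 0, 0, -42, 0, 0, 0, -49, 0, 0, 0, -56]' --grip 0

```text
t: 14.32
tool_pos: [0.6315, 0.1196, 0.2176]
orientation: [3.135, 0.018, 0.033]
force: [-0.2, -0.1, 0.3]
opening: 0.0004
gripper_force: 0.0
```

Request:
play_rows --targets '[0, 0, 0, -7, 0, 0, 0, -14, 0, 0, 0, -21, 0, 0, 0, -28, 0, 0, 0, -35, 0, 0, 0, -42, 0, 0, 0, -49, 0, 0, 0, -56]'

```text
t: 14.98
tool_pos: [0.6315, 0.1197, 0.2175]
orientation: [2.752, 1.483, 0.025]
force: [-0.5, 0.4, -0.0]
opening: 0.0005
gripper_force: 0.0
```

Request:
play_rows --targets '[3, 0.6, 0, -7, 5.8, 0.7, 0, -14, 5.8, 0.7, 0, -21, 5.8, 0.7, 0, -28, 5.8, 0.7, 0, -32.4, 5.8, 0.7, 0, -32.4]'

```text
t: 15.48
tool_pos: [0.6696, 0.1641, 0.2178]
orientation: [2.229, 2.187, 0.017]
force: [0.3, -0.0, -0.3]
opening: 0.0005
gripper_force: 0.0
```

Run:
```python
from h import *
st();T=np.load('lane.npy')
for x,z in((.335,.009),(.0555,.009)):
  p=(T@[x,0,z,1])[:3];print(x,p.round(4),delta(p).round(2))
```

```text
t 15.48 [0.6696 0.1641 0.2178] F [ 0.3  -0.03 -0.27] open 0.0005 q [ 0.17  0.35  1.23 -0.01  1.54  0.19] yawY -1.1 zdown -0.9998
0.335 [0.6396 0.1735 0.1294] [ 0.94 -3.2   8.77]
0.0555 [ 0.633  -0.0964  0.0571] [-26.02  -3.5   16.15]
```

Request:
play_rows --targets '[0.9, -3.2, 0, 0, 0.9, -3.2, 0, 0, 0.9, -3.2, 3, 0, 0.9, -3.2, 6, 0, 0.9, -3.2, 8, 0, 0.9, -3.2, 8.8, 0, 0.9, -3.2, 8.8, 0, 0.9, -3.2, 8.8, 0]'

```text
t: 16.15
tool_pos: [0.6404, 0.172, 0.1303]
orientation: [2.237, 2.178, 0.018]
force: [-0.1, 0.5, 0.6]
opening: 0.0008
gripper_force: 0.0
```

Request:
play_rows --targets '[-1.2, 0, 0.32, 0, -2.4, 0, 0.64, 0, -3.6, 0, 0.96, 0, -4.8, 0, 1.29, 0, -6, -0.05, 1.61, 0, -7.2, -0.1, 1.93, 0, -8.4, -0.1, 2.25, 0, -9.6, -0.1, 2.57, 0]'

```text
t: 16.82
tool_pos: [0.6374, 0.0741, 0.1044]
orientation: [2.237, 2.177, 0.019]
force: [1.9, 2.9, 4.3]
opening: 0.0007
gripper_force: 2.3
```

Run:
```python
from h import *
st();T=np.load('lane.npy');print((np.linalg.inv(T)@np.append(read_state()['tool_pos'],1)).round(4))
for x,z in((.10,.009),(.0555,.009)):
  p=(T@[x,0,z,1])[:3];print(x,p.round(4),delta(p).round(2))
c=cam('top');save(c,'p3.png',(270,130,430,250),4)
```

```text
t 16.82 [0.6374 0.0741 0.1044] F [1.94 2.91 4.3 ] open 0.0007 q [ 0.04  0.3   1.51 -0.01  1.31  0.07] yawY -1.5 zdown -0.9997
[ 2.325e-01 -3.000e-04  1.060e-02  1.000e+00]
0.1 [ 0.634  -0.0534  0.0686] [-12.74  -0.08   3.65]
0.0555 [ 0.633  -0.0964  0.0571] [-17.03  -0.09   4.82]
```

View pics/p3.png

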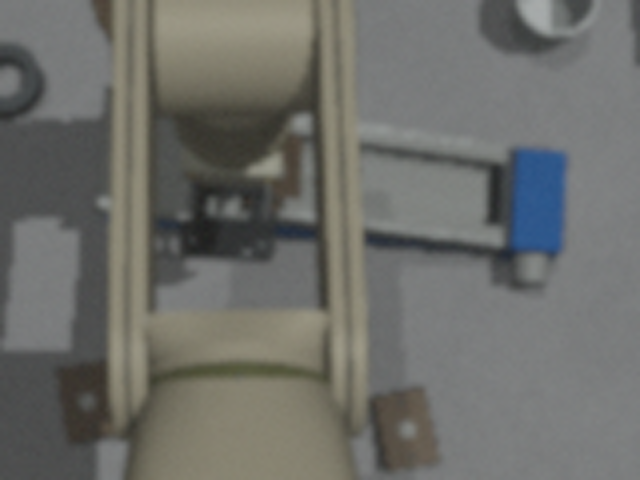

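The pad's front is entering the lips with the finger behind it and low force. Continue the push.

Request:
play_rows --targets '[-1.2, 0, 0.32, 0, -2.4, 0, 0.66, 0, -3.6, 0, 1.0, 0, -4.8, 0, 1.34, 0, -6, 0, 1.68, 0, -7.2, 0, 2.02, 0, -8.4, 0, 2.36, 0, -9.6, 0, 2.7, 0]'

```text
t: 17.53
tool_pos: [0.6351, -0.022, 0.0775]
orientation: [2.237, 2.178, 0.018]
force: [-0.2, 2.0, 3.4]
opening: 0.0005
gripper_force: 1.4
```

Request:
play_rows --targets '[-1.0, 0, 0.28, 0, -2, 0, 0.57, 0, -3, 0, 0.85, 0, -4, 0, 1.1, 0, -5, 0, 1.4, 0, -5.6, -0.05, 1.6, 0, -5.6, -0.05, 1.6, 0]'

```text
t: 18.12
tool_pos: [0.6329, -0.0784, 0.0612]
orientation: [2.239, 2.177, 0.016]
force: [0.0, -0.1, 0.8]
opening: 0.0004
gripper_force: 0.0
```

Run:
```python
from h import *
st();T=np.load('lane.npy');print((np.linalg.inv(T)@np.append(read_state()['tool_pos'],1)).round(4))
```

```text
t 18.12 [ 0.6329 -0.0784  0.0612] F [ 0.03 -0.12  0.84] open 0.0004 q [-0.2   0.33  1.55 -0.    1.24 -0.17] yawY -1.6 zdown -0.9998
[7.39e-02 5.00e-04 8.40e-03 1.00e+00]
```

Request:
play_rows --targets '[-0.3, 0, 0.08, 0, -0.6, 0, 0.16, 0, -0.9, 0, 0.24, 0, -1.2, 0, 0.32, 0, -1.4, 0, 0.38, 0, -1.5, 0, 0.4, 0]'

```text
t: 18.62
tool_pos: [0.6331, -0.092, 0.058]
orientation: [2.237, 2.178, 0.017]
force: [0.0, 1.7, -0.1]
opening: 0.0004
gripper_force: 0.4
```

Request:
play_rows --targets '[-0.1, 0, 0.03, 0, -0.2, 0, 0.05, 0, -0.3, 0, 0.08, 0]'

```text
t: 18.87
tool_pos: [0.6332, -0.0948, 0.0575]
orientation: [2.237, 2.178, 0.018]
force: [0.1, 0.9, 0.6]
opening: 0.0006
gripper_force: 0.4
```

Request:
play_rows --targets '[-0.1, 0, 0.03, 0, -0.2, 0, 0.05, 0, -0.3, 0, 0.08, 0]'

```text
t: 19.12
tool_pos: [0.6331, -0.0972, 0.0567]
orientation: [2.237, 2.179, 0.019]
force: [-0.9, 7.6, 3.5]
opening: 0.0006
gripper_force: 3.9
```

Request:
play_rows --targets '[1, 0, -0.3, 0, 1, 0, -3, 0, 1, 0, -7, 0, 1, 0, -11, 0, 1, 0, -15, 0, 1, 0, -19, 0, 1, 0, -22, 0, 1, 0, -22, 0]'

```text
t: 19.78
tool_pos: [0.6318, -0.0868, 0.2868]
orientation: [2.228, 2.17, 0.029]
force: [0.4, 0.1, 0.9]
opening: 0.0008
gripper_force: 0.0
```

Request:
play_rows --targets '[0, 0, 0, 7, 0, 0, 0, 14, 0, 0, 0, 21, 0, 0, 0, 28, 0, 0, 0, 35, 0, 0, 0, 42, 0, 0, 0, 49, 0, 0, 0, 56]' --grip 9.3

```text
t: 20.45
tool_pos: [0.6286, -0.0862, 0.2765]
orientation: [3.007, 0.866, 0.03]
force: [-0.3, -0.1, -1.2]
opening: 0.049
gripper_force: 0.0
```

Request:
play_rows --targets '[0, 0, 0, 7, 0, 0, 0, 14, 0, 0, 0, 21, 0, 0, 0, 21]'

```text
t: 20.78
tool_pos: [0.6286, -0.0862, 0.2765]
orientation: [3.118, 0.304, 0.033]
force: [0.1, -0.6, 0.4]
opening: 0.076
gripper_force: 0.0
```

Request:
play_rows --targets '[-2.5, -4, 0, 0, -5, -8, 0, 0, -7.5, -12, 0, 0, -10, -16, 0, 0, -12, -20, 0, 0, -14, -23.5, 0, 0, -16, -27, 0, 0, -16, -27, 0, 0]'

```text
t: 21.45
tool_pos: [0.4156, 0.1488, 0.2708]
orientation: [3.117, 0.323, 0.033]
force: [-0.3, 0.6, -0.6]
opening: 0.0931
gripper_force: 0.0
```

Request:
play_rows --targets '[-2, -3, 0, 0, -4, -5.6, 0, 0, -4, -5.6, 0, 0, -4, -5.6, 0, 0]'

```text
t: 21.78
tool_pos: [0.367, 0.1943, 0.2696]
orientation: [3.116, 0.324, 0.035]
force: [-0.2, -0.0, -0.6]
opening: 0.0925
gripper_force: 0.0
```

Run:
```python
from h import *
st();c=cam('wrist');np.save('w3.npy',c['im'])
for o in pads(c,(0,0,640,245)):
  print(np.round(o[:2],1),o[2].round(4),round(o[3],1),np.round(o[4]),delta(o[2]).round(2))
```

```text
t 21.78 [0.367  0.1943 0.2696] F [-0.18 -0.04 -0.55] open 0.0925 q [ 0.38 -0.42  1.9  -0.01  1.65  1.74] yawY -78.1 zdown -0.9997
[520.6 174.6] [ 0.4276 -0.0809  0.024 ] 12.7 [65. 46.] [-0.27 27.82 24.85]
[328.2 120.1] [0.444  0.1961 0.024 ] 11.5 [64. 45.] [ 6.99  1.04 24.72]
```

Request:
play_rows --targets '[3.5, 1, 0, 0, 7, 1, 4, 0, 7, 1, 8, 0, 7, 1, 12, 0, 7, 1, 16, 0, 7, 1, 20, 0, 7, 1, 20, 0, 7, 1, 20, 0]'

```text
t: 22.5
tool_pos: [0.4409, 0.1942, 0.0682]
orientation: [3.116, 0.313, 0.022]
force: [0.4, 0.9, -0.2]
opening: 0.0928
gripper_force: 0.0
```

Request:
play_rows --targets '[0, 0, 2, 0, 0, 0, 4, 0, 0, 0, 5.5, 0, 0, 0, 6.4, 0, 0, 0, 6.4, 0, 0, 0, 6.4, 0]'

```text
t: 23.0
tool_pos: [0.4458, 0.196, 0.0088]
orientation: [3.118, 0.313, 0.036]
force: [-0.1, -0.5, -0.2]
opening: 0.093
gripper_force: 0.0
```

Request:
play_rows --targets '[0, 0, 0, 0, 0, 0, 0, 0, 0, 0, 0, 0, 0, 0, 0, 0, 0, 0, 0, 0, 0, 0, 0, 0, 0, 0, 0, 0, 0, 0, 0, 0]' --grip 4

```text
t: 23.67
tool_pos: [0.444, 0.1957, 0.0067]
orientation: [3.117, 0.313, 0.032]
force: [0.3, -0.5, 0.4]
opening: 0.048
gripper_force: 30.0
```

Request:
play_rows --targets '[0, 0, -2, 0, 0, 0, -5, 0, 0, 0, -9, 0, 0, 0, -13, 0, 0, 0, -17, 0, 0, 0, -19, 0, 0, 0, -19, 0, 0, 0, -19, 0]'

```text
t: 24.33
tool_pos: [0.4406, 0.1971, 0.1973]
orientation: [3.118, 0.313, 0.036]
force: [0.8, 0.0, -3.9]
opening: 0.048
gripper_force: 30.0
```

Run:
```python
from h import *
st();T=np.load('lane.npy');p=(T@[.285,0,0,1])[:3]+[0,0,.014];print(p,delta(p).round(2))
```

```text
t 24.33 [0.4406 0.1971 0.1973] F [ 0.84  0.01 -3.92] open 0.048 q [ 0.32 -0.2   1.85 -0.01  1.47  1.7 ] yawY -78.5 zdown -0.9997
[0.63846696 0.12755945 0.12176343] [17.84 10.67  8.06]
```

Request:
play_rows --targets '[3, 1.8, 0, 4, 6, 3.6, 0, 8, 9, 5.4, 0, 12.9, 12, 7.2, 0, 12.9, 15, 9, 0, 12.9, 17.8, 10.7, 0, 12.9, 17.8, 10.7, 3, 12.9, 17.8, 10.7, 5, 12.9]'

```text
t: 25.0
tool_pos: [0.6369, 0.1257, 0.1464]
orientation: [3.135, -0.042, 0.028]
force: [-0.4, 0.5, -3.9]
opening: 0.0481
gripper_force: 30.0
```

Request:
play_rows --targets '[0, 0, 1, 0, 0, 0, 2, 0, 0, 0, 2, 0, 0, 0, 2, 0]'

```text
t: 25.33
tool_pos: [0.6364, 0.1272, 0.1306]
orientation: [3.135, -0.038, 0.031]
force: [0.2, 0.9, -2.6]
opening: 0.0479
gripper_force: 30.0
```

Run:
```python
from h import *
st();T=np.load('lane.npy');p=(T@[.285,0,0,1])[:3]+[0,0,.014];print(p,delta(p).round(2))
```

```text
t 25.33 [0.6364 0.1272 0.1306] F [ 0.15  0.91 -2.64] open 0.0479 q [ 0.12  0.3   1.46 -0.01  1.37  1.72] yawY -91.4 zdown -0.9998
[0.63846696 0.12755945 0.12176343] [ 0.19 -0.05  0.89]
```

Request:
play_rows --targets '[0.1, 0, 0.5, 0, 0.2, 0, 0.9, 0, 0.2, 0, 0.9, 0, 0.2, 0, 0.9, 0]'

```text
t: 25.67
tool_pos: [0.6395, 0.127, 0.1228]
orientation: [3.135, -0.039, 0.035]
force: [0.4, -0.0, -3.2]
opening: 0.0479
gripper_force: 30.0
```

Request:
play_rows --targets '[0, 0, 0, 0, 0, 0, 0, 0, 0, 0, 0, 0, 0, 0, 0, 0, 0, 0, 0, 0, 0, 0, 0, 0]' --grip 5.6

```text
t: 26.17
tool_pos: [0.6398, 0.1268, 0.1229]
orientation: [3.135, -0.039, 0.035]
force: [1.1, -0.5, 0.7]
opening: 0.0562
gripper_force: 0.6
```

Request:
play_rows --targets '[0, 0, -1, 0, 0, 0, -2.5, 0, 0, 0, -5, 0, 0, 0, -8, 0, 0, 0, -9, 0, 0, 0, -9, 0, 0, 0, -9, 0]'

```text
t: 26.75
tool_pos: [0.6379, 0.1277, 0.2132]
orientation: [3.136, -0.039, 0.037]
force: [-0.0, -0.4, -0.1]
opening: 0.0562
gripper_force: 0.0
```

Request:
play_rows --targets '[0, 0, 0, -7, 0, 0, 0, -14, 0, 0, 0, -21, 0, 0, 0, -28, 0, 0, 0, -35, 0, 0, 0, -42, 0, 0, 0, -49, 0, 0, 0, -56]' --grip 0

```text
t: 27.42
tool_pos: [0.6362, 0.1274, 0.2094]
orientation: [2.775, 1.443, 0.019]
force: [-0.3, -0.0, 0.6]
opening: 0.0076
gripper_force: 0.0
```

Request:
play_rows --targets '[0, 0, 0, -7, 0, 0, 0, -14, 0, 0, 0, -21, 0, 0, 0, -28, 0, 0, 0, -34, 0, 0, 0, -34]'

```text
t: 27.92
tool_pos: [0.6362, 0.1273, 0.2095]
orientation: [2.231, 2.188, 0.012]
force: [-0.2, 0.2, -0.7]
opening: 0.0008
gripper_force: 0.0
```

Run:
```python
from h import *
st();T=np.load('lane.npy')
for x in(.335,.12,.1035):print(x,delta((T@[x,0,.009,1])[:3]).round(2))
t=cam('top');save(t,'p4.png',(270,130,430,250),4)
```

```text
t 27.92 [0.6362 0.1273 0.2095] F [-0.23  0.16 -0.68] open 0.0008 q [ 0.12  0.25  1.37 -0.01  1.5   0.14] yawY -1.1 zdown -0.9998
0.335 [4.67 0.11 7.98]
0.12 [-16.06  -0.09  13.67]
0.1035 [-17.65  -0.1   14.11]
```

Request:
play_rows --targets '[4, 0.1, 0, 0, 4.7, 0.1, 0, 0, 4.7, 0.1, 3, 0, 4.7, 0.1, 6, 0, 4.7, 0.1, 7.5, 0, 4.7, 0.1, 8, 0, 4.7, 0.1, 8, 0, 4.7, 0.1, 8, 0]'

```text
t: 28.63
tool_pos: [0.6415, 0.174, 0.1326]
orientation: [2.237, 2.178, 0.018]
force: [0.9, 1.0, 1.2]
opening: 0.0004
gripper_force: 0.0
```

Request:
play_rows --targets '[-1.2, 0, 0.32, 0, -2.4, 0, 0.64, 0, -3.6, 0, 0.96, 0, -4.8, 0, 1.29, 0, -6, -0.05, 1.61, 0, -7.2, -0.1, 1.95, 0, -8.4, -0.1, 2.3, 0, -9.6, -0.1, 2.64, 0]'

```text
t: 29.3
tool_pos: [0.6384, 0.0764, 0.106]
orientation: [2.235, 2.18, 0.018]
force: [0.8, 1.9, 2.2]
opening: 0.0002
gripper_force: 1.2
```

Request:
play_rows --targets '[-1.2, 0, 0.32, 0, -2.4, 0, 0.66, 0, -3.6, 0, 1.0, 0, -4.8, 0, 1.33, 0, -6, -0.05, 1.65, 0, -7.2, -0.1, 1.98, 0, -8.4, -0.1, 2.31, 0, -9.6, -0.1, 2.64, 0]'

```text
t: 29.97
tool_pos: [0.6356, -0.0195, 0.08]
orientation: [2.235, 2.18, 0.017]
force: [0.4, 1.6, 1.5]
opening: 0.0004
gripper_force: 1.0
```

Run:
```python
from h import *
st();T=np.load('lane.npy');print((np.linalg.inv(T)@np.append(read_state()['tool_pos'],1)).round(4))
for x in(.12,.1035):print(x,delta((T@[x,0,.009,1])[:3]).round(2))
```

```text
t 29.97 [ 0.6356 -0.0195  0.08  ] F [0.43 1.55 1.53] open 0.0004 q [-0.11  0.31  1.55 -0.    1.27 -0.08] yawY -1.4 zdown -0.9998
[ 1.357e-01 -7.000e-04  1.130e-02  1.000e+00]
0.12 [-1.46 -0.08  0.63]
0.1035 [-3.05 -0.09  1.07]
```

Request:
play_rows --targets '[-0.6, 0, 0.2, 0, -1.2, 0, 0.4, 0, -1.6, 0, 0.55, 0, -2.0, 0, 0.7, 0, -2.3, 0, 0.8, 0, -2.5, 0, 0.85, 0, -2.5, 0, 0.85, 0]'

```text
t: 30.55
tool_pos: [0.6352, -0.0436, 0.0719]
orientation: [2.235, 2.18, 0.017]
force: [-0.0, 0.4, 0.1]
opening: 0.0004
gripper_force: 0.2
```

Request:
play_rows --targets '[-0.1, 0, 0.03, 0, -0.2, 0, 0.05, 0, -0.3, 0, 0.08, 0, -0.4, 0, 0.1, 0]'

```text
t: 30.88
tool_pos: [0.6351, -0.0472, 0.0709]
orientation: [2.235, 2.181, 0.017]
force: [-0.0, -0.3, -0.0]
opening: 0.0001
gripper_force: 0.6
```

Request:
play_rows --targets '[-0.1, 0, 0.03, 0, -0.2, 0, 0.05, 0, -0.2, 0, 0.05, 0]'

```text
t: 31.13
tool_pos: [0.635, -0.0496, 0.0704]
orientation: [2.235, 2.18, 0.017]
force: [0.3, 1.0, -0.9]
opening: 0.0004
gripper_force: 0.3
```

Request:
play_rows --targets '[-0.1, 0, 0.03, 0, -0.2, 0, 0.05, 0, -0.2, 0, 0.05, 0]'

```text
t: 31.38
tool_pos: [0.6348, -0.0507, 0.07]
orientation: [2.236, 2.181, 0.018]
force: [-1.1, 3.5, 1.6]
opening: 0.0004
gripper_force: 2.3
```

Request:
play_rows --targets '[-0.1, 0, 0.03, 0, -0.1, 0, 0.03, 0]'

```text
t: 31.55
tool_pos: [0.6347, -0.0509, 0.07]
orientation: [2.236, 2.182, 0.019]
force: [-4.2, 8.0, 3.9]
opening: 0.0006
gripper_force: 4.0
```

Request:
play_rows --targets '[-0.1, 0, 0.03, 0, -0.1, 0, 0.03, 0]'

```text
t: 31.72
tool_pos: [0.6347, -0.051, 0.0699]
orientation: [2.236, 2.183, 0.02]
force: [-4.6, 11.2, 5.7]
opening: 0.0007
gripper_force: 5.9
```

Request:
play_rows --targets '[1, 0, -0.3, 0, 1, 0, -3, 0, 1, 0, -7, 0, 1, 0, -11, 0, 1, 0, -15, 0, 1, 0, -19, 0, 1, 0, -21, 0, 1, 0, -21, 0]'

```text
t: 32.38
tool_pos: [0.6336, -0.0425, 0.2877]
orientation: [2.228, 2.173, 0.028]
force: [0.8, -1.1, -0.2]
opening: 0.0008
gripper_force: 0.0
```

Request:
play_rows --targets '[0, 0, 0, 7, 0, 0, 0, 14, 0, 0, 0, 21, 0, 0, 0, 28, 0, 0, 0, 35, 0, 0, 0, 42, 0, 0, 0, 49, 0, 0, 0, 56]' --grip 9.3

```text
t: 33.05
tool_pos: [0.6306, -0.0421, 0.2784]
orientation: [3.007, 0.868, 0.028]
force: [-0.6, -0.1, 0.2]
opening: 0.0497
gripper_force: 0.0
```

Request:
play_rows --targets '[0, 0, 0, 7, 0, 0, 0, 14, 0, 0, 0, 20, 0, 0, 0, 20]'

```text
t: 33.38
tool_pos: [0.6306, -0.0421, 0.2785]
orientation: [3.115, 0.335, 0.031]
force: [0.8, 0.5, 0.6]
opening: 0.0762
gripper_force: 0.0
```

Request:
play_rows --targets '[-4, 0, 0, 0, -8, 0, 0, 0, -12, -0.3, 0, 0, -16, -0.5, 0, 0, -20, -0.7, 0, 0, -24, -0.7, 0, 0, -27, -0.7, 0, 0, -27, -0.7, 0, 0]'

```text
t: 34.05
tool_pos: [0.3623, -0.0948, 0.2739]
orientation: [3.112, 0.347, 0.032]
force: [-0.8, -0.6, 0.1]
opening: 0.0934
gripper_force: 0.0
```

Run:
```python
from h import *
st();c=cam('wrist');np.save('w4.npy',c['im'])
for o in pads(c,(0,0,640,245)):
  print(np.round(o[:2],1),o[2].round(4),round(o[3],1),np.round(o[4]),delta(o[2]).round(2))
```

```text
t 34.05 [ 0.3623 -0.0948  0.2739] F [-0.78 -0.62  0.08] open 0.0934 q [-0.39 -0.55  1.98  0.    1.69  0.95] yawY -77.3 zdown -0.9997
[318.  126.8] [ 0.4274 -0.0812  0.024 ] 13.4 [64. 44.] [ 5.92 -0.24 25.14]
```

Request:
play_rows --targets '[3, -0.2, 0, 0, 6, -0.2, 4, 0, 6, -0.2, 8, 0, 6, -0.2, 12, 0, 6, -0.2, 16, 0, 6, -0.2, 20, 0, 6, -0.2, 20, 0, 6, -0.2, 20, 0]'

```text
t: 34.77
tool_pos: [0.4263, -0.0792, 0.073]
orientation: [3.116, 0.347, 0.023]
force: [0.9, 0.3, 0.4]
opening: 0.0931
gripper_force: 0.0
```

Request:
play_rows --targets '[0, 0, 2, 0, 0, 0, 4, 0, 0, 0, 5, 0, 0, 0, 5.5, 0, 0, 0, 5.5, 0, 0, 0, 5.5, 0]'

```text
t: 35.27
tool_pos: [0.4306, -0.0809, 0.0218]
orientation: [3.113, 0.344, 0.035]
force: [-0.1, 0.5, 0.4]
opening: 0.0933
gripper_force: 0.0
```

Request:
play_rows --targets '[-0.2, 0, 0.6, 0, -0.3, 0, 1.2, 0, -0.3, 0, 1.4, 0, -0.3, 0, 1.4, 0]'

```text
t: 35.6
tool_pos: [0.4261, -0.0812, 0.0055]
orientation: [3.115, 0.343, 0.031]
force: [0.4, 0.0, 0.3]
opening: 0.0932
gripper_force: 0.0
```

Request:
play_rows --targets '[0, 0, 0, 0, 0, 0, 0, 0, 0, 0, 0, 0, 0, 0, 0, 0, 0, 0, 0, 0, 0, 0, 0, 0, 0, 0, 0, 0, 0, 0, 0, 0]' --grip 4

```text
t: 36.27
tool_pos: [0.4269, -0.0814, 0.0063]
orientation: [3.114, 0.343, 0.033]
force: [0.4, -0.0, -0.3]
opening: 0.0477
gripper_force: 30.0
```

Request:
play_rows --targets '[0, 0, -2, 0, 0, 0, -5, 0, 0, 0, -9, 0, 0, 0, -13, 0, 0, 0, -17, 0, 0, 0, -19, 0, 0, 0, -19, 0, 0, 0, -19, 0]'

```text
t: 36.93
tool_pos: [0.4233, -0.0804, 0.1969]
orientation: [3.113, 0.343, 0.036]
force: [-0.5, -0.7, -2.7]
opening: 0.0475
gripper_force: 30.0
```

Run:
```python
from h import *
st();T=np.load('lane.npy');p=(T@[.285,0,0,1])[:3]+[0,0,.014];print(p,delta(p).round(2))
```

```text
t 36.93 [ 0.4233 -0.0804  0.1969] F [-0.51 -0.69 -2.72] open 0.0475 q [-0.31 -0.36  1.98  0.    1.5   1.04] yawY -77.4 zdown -0.9997
[0.63846696 0.12755945 0.12176343] [ 25.36 -15.7    7.88]
```

Request:
play_rows --targets '[3.4, -2.1, 0, 4, 6.8, -4.2, 0, 8, 10.2, -6.3, 0, 12, 13.6, -8.4, 0, 14, 17, -10.5, 0, 14, 20.4, -12.6, 0, 14, 23.8, -14.7, 0, 14, 25.3, -15.7, 0, 14]'

```text
t: 37.6
tool_pos: [0.6357, 0.1315, 0.1946]
orientation: [3.136, -0.036, 0.026]
force: [1.0, 0.1, -1.9]
opening: 0.0475
gripper_force: 30.0
```

Request:
play_rows --targets '[0, 0, 3, 0, 0, 0, 5, 0, 0, 0, 6.5, 0, 0, 0, 6.5, 0, 0, 0, 6.5, 0]'

```text
t: 38.02
tool_pos: [0.6342, 0.1275, 0.1303]
orientation: [3.135, -0.039, 0.023]
force: [-0.0, -0.2, -2.7]
opening: 0.0476
gripper_force: 30.0
```

Run:
```python
from h import *
st();T=np.load('lane.npy');p=(T@[.285,0,0,1])[:3]+[0,0,.014];print(p,delta(p).round(2))
```

```text
t 38.02 [0.6342 0.1275 0.1303] F [-0.02 -0.17 -2.74] open 0.0476 q [ 0.12  0.3   1.46 -0.01  1.37  1.72] yawY -91.4 zdown -0.9999
[0.63846696 0.12755945 0.12176343] [ 0.42 -0.03  0.86]
```

Release, lift, roll and repeat the push sequence.

Request:
play_rows --targets '[0.1, 0, 0.5, 0, 0.2, 0, 0.9, 0, 0.2, 0, 0.9, 0, 0.2, 0, 0.9, 0]'

```text
t: 38.35
tool_pos: [0.6393, 0.1276, 0.126]
orientation: [3.135, -0.039, 0.035]
force: [-0.6, -0.0, -2.6]
opening: 0.0478
gripper_force: 30.0
```

Request:
play_rows --targets '[0, 0, 0, 0, 0, 0, 0, 0, 0, 0, 0, 0, 0, 0, 0, 0, 0, 0, 0, 0, 0, 0, 0, 0]' --grip 5.6

```text
t: 38.85
tool_pos: [0.6392, 0.1278, 0.1259]
orientation: [3.136, -0.039, 0.035]
force: [-0.2, -0.3, -0.3]
opening: 0.0561
gripper_force: 0.0
```

Request:
play_rows --targets '[0, 0, -1, 0, 0, 0, -2.5, 0, 0, 0, -5, 0, 0, 0, -8, 0, 0, 0, -9, 0, 0, 0, -9, 0, 0, 0, -9, 0]'

```text
t: 39.43
tool_pos: [0.6376, 0.1283, 0.2162]
orientation: [3.136, -0.039, 0.037]
force: [-0.2, 0.4, -0.6]
opening: 0.0558
gripper_force: 0.0
```

Request:
play_rows --targets '[0, 0, 0, -7, 0, 0, 0, -14, 0, 0, 0, -21, 0, 0, 0, -28, 0, 0, 0, -35, 0, 0, 0, -42, 0, 0, 0, -49, 0, 0, 0, -56]' --grip 0

```text
t: 40.1
tool_pos: [0.6358, 0.1281, 0.2125]
orientation: [2.775, 1.442, 0.019]
force: [0.9, -0.9, 0.5]
opening: 0.0077
gripper_force: 0.0
```

Request:
play_rows --targets '[0, 0, 0, -7, 0, 0, 0, -14, 0, 0, 0, -21, 0, 0, 0, -28, 0, 0, 0, -34, 0, 0, 0, -34]'

```text
t: 40.6
tool_pos: [0.6358, 0.1281, 0.2126]
orientation: [2.231, 2.187, 0.012]
force: [-0.6, -0.1, -0.4]
opening: 0.0006
gripper_force: 0.0
```

Run:
```python
from h import *
st();T=np.load('lane.npy')
for x in(.335,.165,.1515):print(x,delta((T@[x,0,.009,1])[:3]).round(2))
```

```text
t 40.6 [0.6358 0.1281 0.2126] F [-0.65 -0.09 -0.44] open 0.0006 q [ 0.12  0.25  1.37 -0.01  1.51  0.15] yawY -1.1 zdown -0.9998
0.335 [4.6  0.14 8.3 ]
0.165 [-1.179e+01 -1.000e-02  1.280e+01]
0.1515 [-13.09  -0.03  13.16]
```

Request:
play_rows --targets '[4, 0.1, 0, 0, 4.6, 0.1, 0, 0, 4.6, 0.1, 3, 0, 4.6, 0.1, 6, 0, 4.6, 0.1, 7.5, 0, 4.6, 0.1, 8.4, 0, 4.6, 0.1, 8.4, 0, 4.6, 0.1, 8.4, 0]'

```text
t: 41.27
tool_pos: [0.6407, 0.1736, 0.1308]
orientation: [2.237, 2.179, 0.016]
force: [-0.1, 0.1, 0.8]
opening: 0.0004
gripper_force: 0.0
```

Request:
play_rows --targets '[-1.2, 0, 0.32, 0, -2.4, 0, 0.64, 0, -3.6, 0, 0.96, 0, -4.8, 0, 1.29, 0, -6, -0.05, 1.61, 0, -7.2, -0.1, 1.95, 0, -8.4, -0.1, 2.3, 0, -9.6, -0.1, 2.64, 0]'

```text
t: 41.93
tool_pos: [0.6381, 0.0761, 0.1052]
orientation: [2.235, 2.18, 0.018]
force: [0.2, 1.9, 3.0]
opening: 0.0003
gripper_force: 1.2
```

Request:
play_rows --targets '[-1.1, 0, 0.3, 0, -2.2, 0, 0.6, 0, -3.3, 0, 0.9, 0, -4.4, 0, 1.2, 0, -5.5, 0, 1.5, 0, -6.3, -0.05, 1.75, 0, -6.6, -0.05, 1.85, 0, -6.6, -0.05, 1.85, 0]'

```text
t: 42.6
tool_pos: [0.636, 0.0104, 0.0866]
orientation: [2.236, 2.179, 0.016]
force: [-1.4, -0.2, 0.0]
opening: 0.0005
gripper_force: 0.0
```

Run:
```python
from h import *
st();T=np.load('lane.npy');print((np.linalg.inv(T)@np.append(read_state()['tool_pos'],1)).round(4))
print(delta((T@[.1515,0,.009,1])[:3]).round(2))
```

```text
t 42.6 [0.636  0.0104 0.0866] F [-1.37 -0.17  0.05] open 0.0005 q [-0.06  0.3   1.54 -0.01  1.28 -0.03] yawY -1.5 zdown -0.9998
[ 1.663e-01 -4.000e-04  9.900e-03  1.000e+00]
[-1.41 -0.05  0.48]
```

Request:
play_rows --targets '[-0.3, 0, 0.1, 0, -0.6, 0, 0.2, 0, -0.9, 0, 0.3, 0, -1.1, 0, 0.36, 0, -1.3, 0, 0.42, 0, -1.3, 0, 0.42, 0]'

```text
t: 43.1
tool_pos: [0.6363, -0.0018, 0.0831]
orientation: [2.235, 2.18, 0.017]
force: [-0.3, 0.9, 1.6]
opening: 0.0005
gripper_force: 0.4
```

Request:
play_rows --targets '[-0.1, 0, 0.03, 0, -0.2, 0, 0.05, 0, -0.2, 0, 0.05, 0]'

```text
t: 43.35
tool_pos: [0.6362, -0.0037, 0.0826]
orientation: [2.235, 2.18, 0.017]
force: [0.6, 0.7, 1.2]
opening: 0.0006
gripper_force: 0.6
```

Request:
play_rows --targets '[-0.1, 0, 0.03, 0, -0.2, 0, 0.05, 0, -0.2, 0, 0.05, 0]'

```text
t: 43.6
tool_pos: [0.6363, -0.0045, 0.0825]
orientation: [2.235, 2.181, 0.02]
force: [-0.0, 5.5, 3.1]
opening: 0.0008
gripper_force: 3.1
```

Request:
play_rows --targets '[-0.1, 0, 0.03, 0, -0.2, 0, 0.05, 0, -0.2, 0, 0.05, 0]'

```text
t: 43.85
tool_pos: [0.6363, -0.0048, 0.0824]
orientation: [2.236, 2.183, 0.023]
force: [-2.0, 12.6, 6.3]
opening: 0.0005
gripper_force: 6.7
```

Request:
play_rows --targets '[1, 0, -0.3, 0, 1, 0, -3, 0, 1, 0, -7, 0, 1, 0, -11, 0, 1, 0, -15, 0, 1, 0, -19, 0, 1, 0, -20, 0, 1, 0, -20, 0]'

```text
t: 44.52
tool_pos: [0.6342, 0.0034, 0.2875]
orientation: [2.23, 2.175, 0.026]
force: [0.5, 0.3, 0.4]
opening: 0.0005
gripper_force: 0.0
```

Request:
play_rows --targets '[-4, 0, 0, 0, -8, 0, 0, 0, -12, 0, 0, 0, -16, 0, 0, 0, -18, 0, 0, 0, -18, 0, 0, 0, -18, 0, 0, 0]'

```text
t: 45.1
tool_pos: [0.6266, -0.1772, 0.2801]
orientation: [2.24, 2.179, 0.015]
force: [0.8, 0.4, -0.6]
opening: 0.0003
gripper_force: 0.0
```

Run:
```python
from h import *
st();c=cam('wrist');save(c,'p5.png');T=np.load('lane.npy')
np.savez('w5.npz',T=c['T'],im=c['im'])
for x in(.024,.072,.12):
  p=(T@[x,0,.024,1])[:3];print(x,p.round(4),np.round(proj(c,p),1))
```

```text
t 45.1 [ 0.6266 -0.1772  0.2801] F [ 0.84  0.41 -0.59] open 0.0003 q [-0.36  0.23  1.26  0.    1.63 -0.33] yawY -1.6 zdown -0.9998
0.024 [ 0.6322 -0.1307  0.0634] [318.9 139.2]
0.072 [ 0.6333 -0.0843  0.0758] [319.   99.4]
0.12 [ 0.6344 -0.038   0.0882] [319.   53.7]
```

View pics/p5.png

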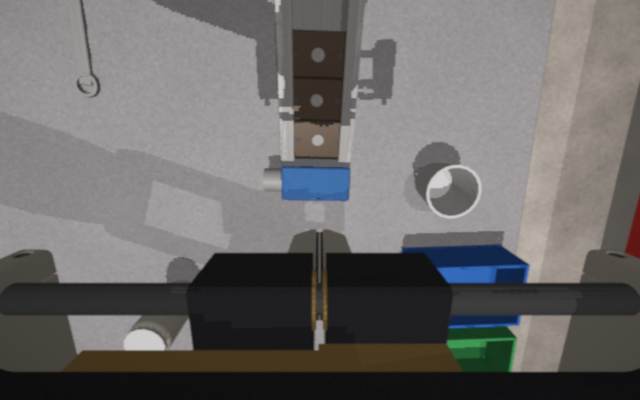

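The row is closed: dots at (318,140), (317,100) and (318,54), exactly where predicted. Next is the probe.

Run:
```python
from h import *
t=cam('top');s=cam('side')
from scipy import ndimage
r=[]
for c,roi in((t,(222,180,262,222)),(s,(310,135,335,160))):
    x0,y0,x1,y1=roi;m=(c['im'][y0:y1,x0:x1].max(2)<55)
    l,n=ndimage.label(m);k=np.argmax(ndimage.sum(m,l,range(1,n+1)))+1
    ys,xs=np.where(l==k);print(len(xs),xs.min()+x0,xs.max()+x0,ys.min()+y0,ys.max()+y0,xs.mean()+x0,ys.mean()+y0)
    r.append((xs.mean()+x0,ys.mean()+y0))
print(onplane(t,*r[0],.142),onplane(s,*r[1],.12),tri([ray(t,*r[0]),ray(s,*r[1])]))
p=onplane(t,*r[0],.142);print(delta([p[0],p[1]-.10,.32]))
```

```text
87 234 245 193 203 239.31034482758622 197.66666666666666
156 316 327 140 156 321.9423076923077 147.87179487179486
[0.53625618 0.35523199 0.142     ] [0.53845493 0.35276564 0.12      ] [0.53971482 0.36194474 0.11464426]
[ 42.75692029 -10.0484601   -4.25321695]
```

Request:
play_rows --targets '[4, -1, -4, 0, 8, -2, -4, 0, 12, -3, -4, 0, 16, -4, -4, 0, 20, -5, -4, 0, 24, -6, -4, 0, 28, -7, -4, 0, 30, -7, -4, 0]' --grip 8

```text
t: 45.92
tool_pos: [0.5621, 0.1304, 0.3198]
orientation: [2.231, 2.185, 0.019]
force: [0.0, 0.2, -1.5]
opening: 0.0493
gripper_force: 0.0
```

Request:
play_rows --targets '[4, -1, 0, 0, 8, -2, 0, -5, 12, -3, 0, -10, 12, -3, 0, -14, 12, -3, 0, -14, 12, -3, 0, -14]'

```text
t: 46.42
tool_pos: [0.5364, 0.2475, 0.3179]
orientation: [1.951, 2.436, 0.013]
force: [-0.7, -0.1, -0.4]
opening: 0.0794
gripper_force: 0.0
```

Run:
```python
from h import *
st();c=cam('wrist');np.savez('w6.npz',T=c['T'],im=c['im'])
print(np.round(proj(c,[.537,.355,.142])),np.round(proj(c,[.537,.355,.09])))
save(c,'p6.png',(180,0,480,240),2.4)
```

```text
t 46.42 [0.5364 0.2475 0.3179] F [-0.67 -0.07 -0.38] open 0.0794 q [ 0.35  0.07  1.37 -0.01  1.68  0.13] yawY 12.6 zdown -0.9997
[338.  85.] [334.  89.]
```

View pics/p6.png

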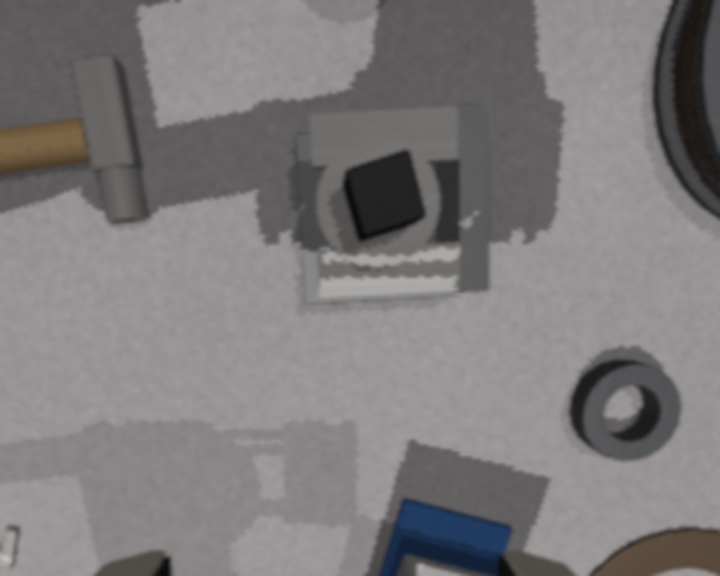

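Crop shows the black grip at (385,195) turned about 15–20° relative to the prongs, which lie level in the picture, with the flange centre near (378,200).

Run:
```python
from h import *
c=cam('wrist');im=c['im']
x0,y0,x1,y1=310,50,370,110
g=im.max(2);m=np.zeros(g.shape,np.uint8);m[y0:y1,x0:x1]=(g[y0:y1,x0:x1]<60)*255
m=cv2.morphologyEx(m,cv2.MORPH_OPEN,np.ones((5,5)))
k=max(cv2.findContours(m,0,1)[0],key=cv2.contourArea)
w=np.array([onplane(c,*p,.142)[:2] for p in k[:,0]],np.float32)*1000
r=cv2.minAreaRect(w);print('grip',r, cv2.contourArea(k), 'hist',np.percentile(g[m>0],[5,25,50,75,95]))
def pt(u,v,z):return onplane(c,180+u/2.4,v/2.4,z)
for u,v in((345,187),(408,152),(423,215),(362,240)):print('corner',pt(u,v,.142).round(4))
print('flange',pt(378,200,.097).round(4),np.linalg.norm(pt(316,200,.097)-pt(440,200,.097)))
a,b=pt(310,108,.09),pt(459,108,.09);d=pt(320,300,.09);e=pt(459,293,.09)
print('prongs',a.round(4),b.round(4),d.round(4),e.round(4),np.degrees(np.arctan2(*(b-a)[1::-1])),np.degrees(np.arctan2(*(e-d)[1::-1])))
```

```text
grip ((537.5309448242188, 358.3229675292969), (31.790142059326172, 30.39639663696289), 29.8300724029541) 844.0 hist [20. 35. 36. 43. 50.]
corner [0.5216 0.3576 0.142 ]
corner [0.5452 0.3774 0.142 ]
corner [0.558  0.3538 0.142 ]
corner [0.5339 0.3376 0.142 ]
flange [0.5394 0.3605 0.097 ] 0.062030165741553116
prongs [0.4972 0.3952 0.09  ] [0.569  0.4114 0.09  ] [0.5215 0.3066 0.09  ] [0.5922 0.3259 0.09  ] 12.735839576970937 15.278175970523769
```

Request:
play_rows --targets '[0, 0, 0, -7, 0, 0, 0, -14, 0, 0, 0, -17.4, 0, 0, 0, -17.4]'

```text
t: 46.85
tool_pos: [0.5377, 0.245, 0.3182]
orientation: [1.561, 2.701, 0.009]
force: [-0.8, -0.4, -0.5]
opening: 0.0803
gripper_force: 0.0
```

Run:
```python
from h import *
st();print(delta([.538,.359,.105]).round(2))
```

```text
t 46.85 [0.5377 0.245  0.3182] F [-0.76 -0.45 -0.49] open 0.0803 q [ 0.35  0.07  1.37 -0.01  1.68 -0.17] yawY 29.9 zdown -0.9997
[10.21  5.38 21.24]
```

Request:
play_rows --targets '[3.4, 1.8, 0, 0, 6.8, 3.6, 0, 0, 10.2, 5.4, 0, 0, 10.2, 5.4, 3, 0, 10.2, 5.4, 7, 0, 10.2, 5.4, 11, 0, 10.2, 5.4, 13, 0, 10.2, 5.4, 13, 0]'

```text
t: 47.52
tool_pos: [0.5329, 0.3581, 0.1798]
orientation: [1.57, 2.703, -0.006]
force: [-0.7, -0.3, -0.9]
opening: 0.0802
gripper_force: 0.0
```

Request:
play_rows --targets '[0, 0, 0, 0, 0, 0, 0, 0]'

```text
t: 47.68
tool_pos: [0.5372, 0.3609, 0.1899]
orientation: [1.563, 2.698, 0.013]
force: [0.5, -0.5, 0.5]
opening: 0.0801
gripper_force: 0.0
```

Run:
```python
from h import *
st();print(delta([.538,.359,.105]).round(2))
```

```text
t 47.68 [0.5372 0.3609 0.1899] F [ 0.48 -0.48  0.54] open 0.0801 q [ 0.52  0.25  1.4  -0.02  1.47  0.  ] yawY 29.8 zdown -0.9997
[-0.07 -0.18  8.49]
```

Descend, grip and lift.

Request:
play_rows --targets '[-0.1, -0.2, 3, 0, -0.1, -0.2, 6, 0, -0.1, -0.2, 7.5, 0, -0.1, -0.2, 8.4, 0, -0.1, -0.2, 8.4, 0, -0.1, -0.2, 8.4, 0]'

```text
t: 48.18
tool_pos: [0.5377, 0.3591, 0.1057]
orientation: [1.561, 2.7, 0.013]
force: [0.3, -0.6, 1.4]
opening: 0.0796
gripper_force: 0.0
```

Request:
play_rows --targets '[0, 0, 0, 0, 0, 0, 0, 0, 0, 0, 0, 0, 0, 0, 0, 0, 0, 0, 0, 0, 0, 0, 0, 0, 0, 0, 0, 0, 0, 0, 0, 0]' --grip 2.2 --grip_force 40

```text
t: 48.85
tool_pos: [0.5366, 0.3586, 0.1034]
orientation: [1.56, 2.701, 0.009]
force: [1.2, 0.8, -0.5]
opening: 0.031
gripper_force: 0.4
```

Request:
play_rows --targets '[0, 0, 0, 0, 0, 0, 0, 0, 0, 0, 0, 0]'

```text
t: 49.1
tool_pos: [0.5365, 0.3586, 0.1034]
orientation: [1.56, 2.701, 0.009]
force: [1.6, 1.1, -0.2]
opening: 0.0302
gripper_force: 40.0
```

Run:
```python
from h import *
st();np.save('probe_tcp.npy',read_state()['tool_pos'])
c=cam('side');s=c
t=cam('top')
from scipy import ndimage
# master mark from top & side: disc bright blob
for n,c,roi in(('t',t,(430,190,470,225)),('s',s,(330,340,378,390))):
    x0,y0,x1,y1=roi;g=cv2.cvtColor(c['im'],cv2.COLOR_RGB2GRAY)[y0:y1,x0:x1].astype(float)
    m=g>np.percentile(g,88);l,k=ndimage.label(m);j=np.argmax(ndimage.sum(m,l,range(1,k+1)))+1
    f=ndimage.binary_fill_holes(l==j);ys,xs=np.where(f);u,v=xs.mean()+x0,ys.mean()+y0
    print(n,len(xs),np.ptp(xs),np.ptp(ys),u,v,onplane(c,u,v,.042).round(4))
    np.set_printoptions(linewidth=200)
u,v=270+740/4,130+310/4;print('eye top',onplane(t,u,v,.042).round(4)); print('eye side',onplane(s,442/1.25,450/1.25,.042).round(4))
```

```text
t 49.1 [0.5365 0.3586 0.1034] F [ 1.56  1.1  -0.18] open 0.0302 q [ 0.52  0.31  1.49 -0.02  1.32 -0.  ] yawY 30.0 zdown -0.9997
t 168 14 14 455.75 207.03571428571428 [ 0.5384 -0.3682  0.042 ]
s 164 21 10 353.7560975609756 363.7743902439024 [ 0.5373 -0.3791  0.042 ]
eye top [ 0.5367 -0.3656  0.042 ]
eye side [ 0.5382 -0.3706  0.042 ]
```

Request:
play_rows --targets '[0, 0, -1, 0, 0, 0, -4, 0, 0, 0, -8, 0, 0, 0, -12, 0, 0, 0, -16, 0, 0, 0, -19.5, 0, 0, 0, -19.5, 0, 0, 0, -19.5, 0]'

```text
t: 49.87
tool_pos: [0.5332, 0.3603, 0.3022]
orientation: [1.559, 2.699, 0.017]
force: [0.1, -0.9, -2.2]
opening: 0.0297
gripper_force: 40.0
```

Request:
play_rows --targets '[-2, -1, 0, 0, -5, -2.5, 0, 0, -8, -4, 0, 0, -11, -5.5, 0, 0, -14, -7, 0, 0, -17, -8.5, 0, 0, -20, -10, 0, 0, -23, -11.5, 0, 0]'

```text
t: 50.53
tool_pos: [0.5459, 0.1013, 0.2973]
orientation: [1.562, 2.705, 0.004]
force: [1.2, 0.4, -2.3]
opening: 0.03
gripper_force: 40.0
```

Request:
play_rows --targets '[-3, -1.5, 0, 0, -6, -3, 0, 0, -9, -4.5, 0, 0, -12, -6, 0, 0, -15, -7.5, 0, 0, -18, -9, 0, 0, -21, -10.5, 0, 0, -24, -12, 0, 0]'

```text
t: 51.2
tool_pos: [0.562, -0.1661, 0.2993]
orientation: [1.563, 2.705, 0.008]
force: [0.1, 0.1, -2.9]
opening: 0.0298
gripper_force: 40.0
```

Request:
play_rows --targets '[-3, -1.5, 0, 0, -6, -3, 0, 0, -9, -4.5, 0, 0, -12, -6, 0, 0, -15, -7.5, 0, 0, -18, -9, 0, 0, -20, -10, 0, 0, -20, -10, 0, 0]'

```text
t: 51.87
tool_pos: [0.5744, -0.392, 0.2991]
orientation: [1.569, 2.703, 0.008]
force: [1.7, -0.8, -1.9]
opening: 0.0303
gripper_force: 40.0
```

Request:
play_rows --targets '[-2, -1, 0, 0, -4, -2, 0, 0, -5.9, -2.7, 0, 0, -5.9, -2.7, 0, 0, -5.9, -2.7, 0, 0]'

```text
t: 52.28
tool_pos: [0.582, -0.4524, 0.3009]
orientation: [1.564, 2.705, 0.011]
force: [-0.1, 0.3, -2.2]
opening: 0.0301
gripper_force: 40.0
```

Run:
```python
from h import *
st();c=cam('wrist');np.savez('w7.npz',T=c['T'],im=c['im'])
p=np.array([.538,-.367,.042]);u,v=proj(c,p);print(u,v,delta(p).round(2))
x0,y0=int(u)-35,int(v)-35
g=cv2.cvtColor(c['im'],cv2.COLOR_RGB2GRAY)[max(y0,0):y0+70,x0:x0+70];y0=max(y0,0)
ci=cv2.HoughCircles(cv2.medianBlur(cv2.resize(g,None,fx=3,fy=3,interpolation=cv2.INTER_CUBIC),5),cv2.HOUGH_GRADIENT,1,30,param1=80,param2=20,minRadius=10,maxRadius=80)
if ci is not None:
  for a,b,r in ci[0][:4]:print('c',x0+a/3,y0+b/3,r/3,onplane(c,x0+a/3,y0+b/3,.042).round(4))
save(c,'p7.png')
```

```text
t 52.28 [ 0.582  -0.4524  0.3009] F [-0.12  0.28 -2.16] open 0.0301 q [-0.74  0.49  0.91  0.01  1.73 -1.26] yawY 29.9 zdown -0.9998
319.03608073480683 97.78363245249439 [ 9.86  0.   25.86]
c 321.5 94.5 16.4 [ 0.5388 -0.3618  0.042 ]
```

View pics/p7.png

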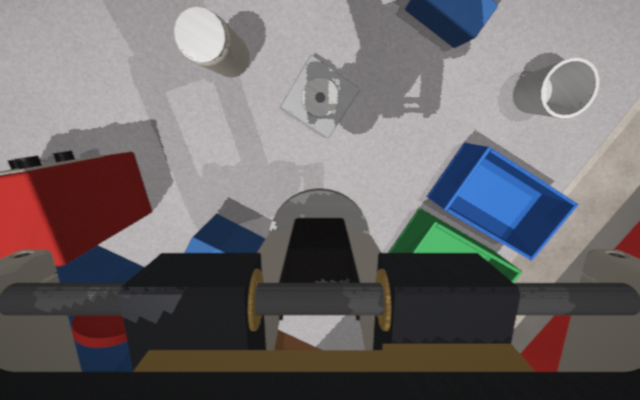

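The master's mark is at (320,97), as predicted. Now I'll go over it and descend.

Request:
play_rows --targets '[3.4, 0, 0, 0, 6.8, 0, 0, 0, 9.9, -0.1, 0, 0, 9.9, -0.1, 4, 0, 9.9, -0.1, 8, 0, 9.9, -0.1, 12, 0, 9.9, -0.1, 15, 0, 9.9, -0.1, 15, 0]'

```text
t: 53.0
tool_pos: [0.5316, -0.3631, 0.1434]
orientation: [1.566, 2.715, 0.013]
force: [-1.3, 0.3, -4.0]
opening: 0.0298
gripper_force: 40.0
```

Request:
play_rows --targets '[0, 0, 0.5, 0, 0, 0, 1, 0, 0, 0, 1.5, 0, 0, 0, 1.5, 0]'

```text
t: 53.33
tool_pos: [0.5369, -0.3689, 0.1392]
orientation: [1.559, 2.7, 0.008]
force: [-0.2, -0.4, -1.9]
opening: 0.0301
gripper_force: 40.0
```

Run:
```python
from h import *
st();print(delta([.537,-.3675,.1204]).round(2))
```

```text
t 53.33 [ 0.5369 -0.3689  0.1392] F [-0.24 -0.37 -1.85] open 0.0301 q [-0.69  0.29  1.45  0.01  1.38 -1.21] yawY 30.0 zdown -0.9997
[0.15 0.05 1.88]
```

Request:
play_rows --targets '[0.1, 0, 0.5, 0, 0.1, 0, 1.0, 0, 0.1, 0, 1.4, 0, 0.1, 0, 1.6, 0, 0.1, 0, 1.6, 0]'

```text
t: 53.75
tool_pos: [0.5355, -0.3673, 0.1207]
orientation: [1.561, 2.703, 0.009]
force: [-0.6, -1.0, -1.8]
opening: 0.0295
gripper_force: 40.0
```

Request:
play_rows --targets '[0, 0, 0.15, 0, 0, 0, 0.3, 0, 0, 0, 0.3, 0]'

```text
t: 54.0
tool_pos: [0.5362, -0.3679, 0.1196]
orientation: [1.56, 2.701, 0.008]
force: [-1.0, 0.8, 2.2]
opening: 0.0297
gripper_force: 40.0
```

Request:
play_rows --targets '[0, 0, 0.1, 0, 0, 0, 0.2, 0, 0, 0, 0.2, 0]'

```text
t: 54.25
tool_pos: [0.5364, -0.3681, 0.1192]
orientation: [1.56, 2.7, 0.008]
force: [-5.0, 4.0, 11.7]
opening: 0.0297
gripper_force: 40.0
```

Request:
play_rows --targets '[0, 0, -2, 0, 0, 0, -5, 0, 0, 0, -9, 0, 0, 0, -12, 0, 2, 2.5, -12, 0, 4, 5, -12, 0, 6, 7.6, -12, 0, 8, 10, -12, 0]'

```text
t: 54.92
tool_pos: [0.5806, -0.2465, 0.2372]
orientation: [1.561, 2.7, 0.009]
force: [0.4, 0.2, -2.6]
opening: 0.0298
gripper_force: 40.0
```

Request:
play_rows --targets '[2, 2.5, 0, 0, 4, 5, 0, 0, 6, 7.6, 0, 0, 7.8, 10, 0, 0, 7.8, 10, 0, 0, 7.8, 10, 3, 0, 7.8, 10, 6, 0, 7.8, 10, 6, 0]'

```text
t: 55.58
tool_pos: [0.6255, -0.1295, 0.1699]
orientation: [1.565, 2.71, 0.005]
force: [-0.8, -0.4, -5.1]
opening: 0.0302
gripper_force: 40.0
```

Run:
```python
from h import *
st();T=np.load('lane.npy');p=(T@[.024,0,.024,1])[:3]+[-.001,-.001,.0784];print(p,delta(p).round(2))
```

```text
t 55.58 [ 0.6255 -0.1295  0.1699] F [-0.79 -0.37 -5.07] open 0.0302 q [-0.28  0.25  1.45  0.    1.44 -0.81] yawY 30.0 zdown -0.9999
[ 0.63115594 -0.13168175  0.14179388] [-0.45  0.36  2.82]
```

Request:
play_rows --targets '[0, 0, 0.5, 0, 0, 0, 1, 0, 0, 0, 1, 0, 0, 0, 1, 0]'

```text
t: 55.92
tool_pos: [0.6299, -0.1311, 0.1689]
orientation: [1.56, 2.699, 0.009]
force: [0.0, 0.0, -1.6]
opening: 0.0298
gripper_force: 40.0
```

Run:
```python
from h import *
st();T=np.load('lane.npy');p=(T@[.024,0,.024,1])[:3]+[-.001,-.001,.0784];print(p,delta(p).round(2))
```

```text
t 55.92 [ 0.6299 -0.1311  0.1689] F [ 0.02  0.01 -1.61] open 0.0298 q [-0.28  0.25  1.45  0.    1.42 -0.81] yawY 30.0 zdown -0.9997
[ 0.63115594 -0.13168175  0.14179388] [-0.07  0.03  2.71]
```

Request:
play_rows --targets '[0, 0, 0.6, 0, 0, 0, 1.2, 0, 0, 0, 1.8, 0, 0, 0, 2.3, 0, 0, 0, 2.4, 0, 0, 0, 2.4, 0]'

```text
t: 56.42
tool_pos: [0.6294, -0.1306, 0.1425]
orientation: [1.561, 2.702, 0.008]
force: [-0.3, 0.6, -2.0]
opening: 0.0294
gripper_force: 40.0
```

Request:
play_rows --targets '[0, 0, 0.1, 0, 0, 0, 0.2, 0, 0, 0, 0.2, 0]'

```text
t: 56.67
tool_pos: [0.63, -0.1308, 0.1418]
orientation: [1.56, 2.701, 0.009]
force: [-0.4, 0.1, 0.1]
opening: 0.0298
gripper_force: 40.0
```

Request:
play_rows --targets '[0, 0, 0.1, 0, 0, 0, 0.2, 0, 0, 0, 0.2, 0]'

```text
t: 56.92
tool_pos: [0.6302, -0.1308, 0.1413]
orientation: [1.56, 2.701, 0.009]
force: [-5.8, 1.8, 9.6]
opening: 0.0297
gripper_force: 40.0
```

Request:
play_rows --targets '[0, 0, -2, 0, 0, 0, -4, 0, 0, 0, -6, 0, 2.5, 1.5, -6, 0, 5, 3, -6, 0, 7.9, 4.8, -6, 0, 7.9, 4.8, -6, 0, 7.9, 4.8, -6, 0]'

```text
t: 57.58
tool_pos: [0.6307, -0.0361, 0.1987]
orientation: [1.556, 2.704, 0.009]
force: [-0.4, 0.4, -2.2]
opening: 0.0297
gripper_force: 40.0
```

Request:
play_rows --targets '[0, 0, 0.8, 0, 0, 0, 1.6, 0, 0, 0, 2.2, 0, 0, 0, 2.5, 0, 0, 0, 2.5, 0]'

```text
t: 58.0
tool_pos: [0.6302, -0.0388, 0.1718]
orientation: [1.563, 2.703, 0.007]
force: [0.5, 0.4, -1.9]
opening: 0.03
gripper_force: 40.0
```

Run:
```python
from h import *
st();T=np.load('lane.npy');p=(T@[.12,0,.024,1])[:3]+[-.001,-.001,.0784];print(p,delta(p).round(2))
```

```text
t 58.0 [ 0.6302 -0.0388  0.1718] F [ 0.48  0.43 -1.9 ] open 0.03 q [-0.14  0.22  1.47 -0.    1.43 -0.66] yawY 29.9 zdown -0.9998
[ 0.63342142 -0.03898055  0.16664051] [-0.17  0.27  0.52]
```

Request:
play_rows --targets '[-0.1, 0.1, 0.2, 0, -0.1, 0.1, 0.4, 0, -0.1, 0.1, 0.4, 0]'

```text
t: 58.25
tool_pos: [0.6327, -0.0387, 0.1696]
orientation: [1.561, 2.701, 0.009]
force: [0.5, -0.3, -1.9]
opening: 0.0299
gripper_force: 40.0
```

Request:
play_rows --targets '[0, 0, 0.1, 0, 0, 0, 0.2, 0, 0, 0, 0.2, 0]'

```text
t: 58.5
tool_pos: [0.6327, -0.0385, 0.1678]
orientation: [1.56, 2.702, 0.009]
force: [0.4, -0.2, -2.7]
opening: 0.03
gripper_force: 40.0
```

Request:
play_rows --targets '[0, 0, 0.1, 0, 0, 0, 0.15, 0, 0, 0, 0.15, 0]'

```text
t: 58.75
tool_pos: [0.6329, -0.0385, 0.1667]
orientation: [1.56, 2.701, 0.009]
force: [-0.5, 0.1, -1.1]
opening: 0.0296
gripper_force: 40.0
```

Request:
play_rows --targets '[0, 0, 0.1, 0, 0, 0, 0.2, 0, 0, 0, 0.2, 0, 0, 0, 0.2, 0]'

```text
t: 59.08
tool_pos: [0.6331, -0.0385, 0.1662]
orientation: [1.56, 2.7, 0.01]
force: [-4.5, 0.2, 8.8]
opening: 0.0298
gripper_force: 40.0
```

Request:
play_rows --targets '[0, 0, -2, 0, 0, 0, -5, 0, 0, 0, -8, 0, 0, 0, -8, 0]'

```text
t: 59.42
tool_pos: [0.6339, -0.0384, 0.2521]
orientation: [1.556, 2.693, 0.015]
force: [1.8, -1.0, -0.6]
opening: 0.03
gripper_force: 40.0
```

Run:
```python
from h import *
st();print(delta([.5364,-.3678,.1202]).round(2),delta([.5364,-.3678,.245]).round(2))
```

```text
t 59.42 [ 0.6339 -0.0384  0.2521] F [ 1.82 -1.03 -0.64] open 0.03 q [-0.14  0.18  1.37 -0.    1.56 -0.66] yawY 30.0 zdown -0.9995
[-23.36 -25.22  13.12] [-23.64 -24.92   0.64]
```

Request:
play_rows --targets '[-2.3, -2.5, 0, 0, -4.7, -5, 0, 0, -7, -7.5, 0, 0, -9.4, -10, 0, 0, -11.8, -12.5, 0, 0, -14.1, -15, 0, 0, -16.5, -17.5, 0, 0, -18.8, -20, 0, 0]'

```text
t: 60.08
tool_pos: [0.5509, -0.3024, 0.2433]
orientation: [1.561, 2.702, 0.009]
force: [0.5, 0.5, -2.0]
opening: 0.0297
gripper_force: 40.0
```

Request:
play_rows --targets '[-2.4, -2.5, 0, 0, -4.7, -5, 0, 0, -4.7, -5, 0, 0, -4.7, -5, 4, 0, -4.7, -5, 8, 0, -4.7, -5, 9.5, 0, -4.7, -5, 9.5, 0, -4.7, -5, 9.5, 0]'

```text
t: 60.75
tool_pos: [0.5331, -0.3663, 0.1475]
orientation: [1.562, 2.704, 0.01]
force: [0.2, -0.1, -1.0]
opening: 0.0301
gripper_force: 40.0
```

Request:
play_rows --targets '[0, 0, 0, 0, 0, 0, 0, 0]'

```text
t: 60.92
tool_pos: [0.5354, -0.3681, 0.1521]
orientation: [1.558, 2.698, 0.008]
force: [0.2, -0.1, -2.3]
opening: 0.0299
gripper_force: 40.0
```

Run:
```python
from h import *
st();print(delta([.5366,-.3678,.1202]).round(2))
```

```text
t 60.92 [ 0.5354 -0.3681  0.1521] F [ 0.17 -0.06 -2.26] open 0.0299 q [-0.69  0.27  1.45  0.01  1.4  -1.21] yawY 30.0 zdown -0.9996
[0.03 0.06 3.19]
```

Request:
play_rows --targets '[0, 0, 0.7, 0, 0, 0, 1.4, 0, 0, 0, 2.1, 0, 0, 0, 2.5, 0, 0, 0, 2.7, 0, 0, 0, 2.7, 0]'

```text
t: 61.42
tool_pos: [0.534, -0.3668, 0.1209]
orientation: [1.561, 2.703, 0.009]
force: [-1.0, 0.5, -3.0]
opening: 0.0295
gripper_force: 40.0
```

Request:
play_rows --targets '[0, 0, 0.15, 0, 0, 0, 0.3, 0, 0, 0, 0.3, 0]'

```text
t: 61.67
tool_pos: [0.5349, -0.3675, 0.1197]
orientation: [1.56, 2.701, 0.009]
force: [-0.9, 0.1, -0.0]
opening: 0.0296
gripper_force: 40.0
```

Request:
play_rows --targets '[0, 0, 0.1, 0, 0, 0, 0.2, 0, 0, 0, 0.2, 0]'

```text
t: 61.92
tool_pos: [0.5351, -0.3677, 0.1193]
orientation: [1.56, 2.7, 0.008]
force: [-3.6, 2.9, 9.5]
opening: 0.0299
gripper_force: 40.0
```

Request:
play_rows --targets '[0, 0, -2, 0, 0, 0, -6, 0, 0, 0, -10, 0, 0, 0, -14, 0, 0, 0, -18, 0, 0, 0, -18, 0]'

```text
t: 62.42
tool_pos: [0.5333, -0.3684, 0.3088]
orientation: [1.553, 2.688, 0.005]
force: [0.6, -1.4, 0.2]
opening: 0.0299
gripper_force: 40.0
```

Request:
play_rows --targets '[2, 1.2, 0, 0, 5, 2.9, 0, 0, 8, 4.7, 0, 0, 11, 6.4, 0, 0, 14, 8.2, 0, 0, 17, 9.9, 0, 0, 20, 11.7, 0, 0, 23, 13.4, 0, 0]'

```text
t: 63.08
tool_pos: [0.5317, -0.0984, 0.2954]
orientation: [1.56, 2.701, 0.009]
force: [0.7, 0.2, -1.8]
opening: 0.0297
gripper_force: 40.0
```

Request:
play_rows --targets '[3, 1.7, 0, 0, 6, 3.5, 0, 0, 9, 5.2, 0, 0, 12, 7, 0, 0, 15, 8.7, 0, 0, 18, 10.5, 0, 0, 21, 12.2, 0, 0, 24, 14, 0, 0]'

```text
t: 63.75
tool_pos: [0.533, 0.1795, 0.2938]
orientation: [1.56, 2.701, 0.009]
force: [0.5, 0.3, -2.0]
opening: 0.0296
gripper_force: 40.0
```

Request:
play_rows --targets '[3, 1.7, 0, 0, 6, 3.5, 0, 0, 9, 5.2, 0, 0, 12, 7, 0, 0, 14, 8.2, 0, 0, 15.8, 9.2, 0, 0, 15.8, 9.2, 0, 0, 15.8, 9.2, 0, 0]'

```text
t: 64.42
tool_pos: [0.5336, 0.3616, 0.292]
orientation: [1.558, 2.703, 0.007]
force: [0.8, -0.8, -1.5]
opening: 0.0303
gripper_force: 40.0
```

Request:
play_rows --targets '[0, 0, 4, 0, 0, 0, 8, 0, 0, 0, 8, 0, 0, 0, 8, 0, 0, 0, 8, 0]'

```text
t: 64.83
tool_pos: [0.5366, 0.3597, 0.2151]
orientation: [1.561, 2.7, 0.011]
force: [-0.6, -0.3, -1.9]
opening: 0.0297
gripper_force: 40.0
```

Run:
```python
from h import *
st();print(delta([.5375,.3588,.1034]).round(2))
```

```text
t 64.83 [0.5366 0.3597 0.2151] F [-0.59 -0.3  -1.93] open 0.0297 q [ 0.52  0.24  1.37 -0.02  1.51 -0.  ] yawY 29.9 zdown -0.9997
[ 0.06 -0.16 11.17]
```

Request:
play_rows --targets '[0.1, -0.1, 2, 0, 0.1, -0.1, 4, 0, 0.1, -0.1, 6, 0, 0.1, -0.1, 8, 0, 0.1, -0.1, 9, 0, 0.1, -0.1, 10, 0, 0.1, -0.1, 10.5, 0, 0.1, -0.1, 10.5, 0]'

```text
t: 65.5
tool_pos: [0.537, 0.36, 0.1082]
orientation: [1.56, 2.701, 0.009]
force: [-0.1, -0.3, -1.9]
opening: 0.0298
gripper_force: 40.0
```

Request:
play_rows --targets '[0, 0, 0.2, 0, 0, 0, 0.3, 0, 0, 0, 0.4, 0, 0, 0, 0.4, 0]'

```text
t: 65.83
tool_pos: [0.537, 0.36, 0.1043]
orientation: [1.56, 2.701, 0.01]
force: [-0.8, -0.2, -2.0]
opening: 0.03
gripper_force: 40.0
```

Request:
play_rows --targets '[0, 0, 0.1, 0, 0, 0, 0.2, 0, 0, 0, 0.2, 0]'

```text
t: 66.08
tool_pos: [0.5372, 0.3601, 0.1034]
orientation: [1.56, 2.701, 0.01]
force: [-2.6, -2.0, 6.6]
opening: 0.0294
gripper_force: 40.0
```

Seated on the prongs (contact at z 0.1034, the same as at pickup). Open, then lift away.

Request:
play_rows --targets '[0, 0, -0.1, 0, 0, 0, -0.1, 0, 0, 0, -0.1, 0, 0, 0, -0.1, 0, 0, 0, -0.1, 0, 0, 0, -0.1, 0, 0, 0, -0.1, 0, 0, 0, -0.1, 0]' --grip 8

```text
t: 66.75
tool_pos: [0.5368, 0.3598, 0.1027]
orientation: [1.56, 2.702, 0.009]
force: [0.0, -0.1, -0.1]
opening: 0.0773
gripper_force: 0.0
```

Request:
play_rows --targets '[0, 0, -1, 0, 0, 0, -3, 0, 0, 0, -6, 0, 0, 0, -10, 0, 0, 0, -14, 0, 0, 0, -18, 0, 0, 0, -20, 0, 0, 0, -20, 0]'

```text
t: 67.42
tool_pos: [0.5346, 0.3624, 0.3119]
orientation: [1.557, 2.696, 0.025]
force: [0.8, -0.9, 0.4]
opening: 0.08
gripper_force: 0.0
```

Request:
play_rows --targets '[-4, 0, 0, 0, -8, 0, 0, 0, -11, 0, 0, 0, -11, 0, 0, 0, -11, 0, 0, 0, -11, 0, 0, 0]'

```text
t: 67.92
tool_pos: [0.5871, 0.2659, 0.3043]
orientation: [1.562, 2.702, 0.008]
force: [0.0, -0.1, 0.4]
opening: 0.0801
gripper_force: 0.0
```

Run:
```python
from h import *
st();c=cam('wrist');T=np.load('lane.npy')
u,v=proj(c,[.538,.36,.142]);x0,y0=int(u)-35,max(int(v)-35,0)
g=c['im'].max(2);m=np.zeros(g.shape,np.uint8);m[y0:y0+70,x0:x0+70]=(g[y0:y0+70,x0:x0+70]<60)*255
m=cv2.morphologyEx(m,cv2.MORPH_OPEN,np.ones((5,5)))
k=max(cv2.findContours(m,0,1)[0],key=cv2.contourArea)
print('grip',cv2.minAreaRect(np.array([onplane(c,*p,.142)[:2] for p in k[:,0]],np.float32)*1000))
t=cam('top')
for x in(.024,.072,.12):
    u,v=proj(t,(T@[x,0,.024,1])[:3]);u,v=int(round(u)),int(round(v));g=cv2.cvtColor(t['im'],cv2.COLOR_RGB2GRAY)[v-4:v+5,u-5:u+6].astype(float);j=np.unravel_index(g.argmax(),g.shape);print(x,'dot offset px',j[1]-5,j[0]-4,g.max(),np.median(g))
```

```text
t 67.92 [0.5871 0.2659 0.3043] F [ 0.05 -0.09  0.4 ] open 0.0801 q [ 0.35  0.22  1.24 -0.01  1.67 -0.17] yawY 30.0 zdown -0.9998
grip ((538.3112182617188, 359.104248046875), (28.65378761291504, 30.360946655273438), 30.086593627929688)
0.024 dot offset px 0 0 120.0 70.0
0.072 dot offset px 0 0 120.0 72.0
0.12 dot offset px 0 0 121.0 74.0
```

Request:
play_rows --targets '[0, 0, 0, 0, 0, 0, 0, 0, 0, 0, 0, 0, 0, 0, 0, 0]'

```text
t: 68.35
tool_pos: [0.5872, 0.2663, 0.3046]
orientation: [1.559, 2.702, 0.009]
force: [-0.3, 0.6, 0.3]
opening: 0.0798
gripper_force: 0.0
```

```bash
python3 -c "
from h import *
print(workorder.close_job())"
```

```text
the job is handed in; nothing more can be done
None
```

I loaded all three pads as a closed row at the stop, touched the probe to the master, stop-pad, uppermost-pad and master marks in that order, hung it back upright in its fork and handed the job in at about 68 s; `close_job()` returned no verdict.

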